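# Clamp a moulded test block in the crank vise

## Task

Take the square block out of the pocket tray and stand it upright on the vise bed between the two jaws. Then swing the folded crank handle of the handwheel out until it snaps upright and stays there, and only then crank the wheel clockwise (seen from above) until the jaws hold the block with the sprung jaw pushed back about half of its 10 mm spring travel, never all the way. Let go of everything, leave the handle upright, and leave the round bushes, the tape roll and the carton where they are.

Things in the scene. Friction and masses are not known exactly. Their poses are not given: they have to be found in the camera images.
- vise: Fixed grey bench vise. Origin: table level, under the handwheel's vertical axis; +y runs along the vise from wheel to jaws, z up. Base plate 90 mm wide, y -80 to 220 mm. Wheel: plain aluminium disc, radius 75, z 48 to 58 mm. Steel bed top at z 30, 54 wide, y 70 to 215. Fixed jaw: steel block 50 wide, face at y 190, back at 212, top at z 48.
- bed_centre (a point): Point on top of the vise bed (z 30 mm), on the vise's centre line, midway between the two jaw faces when the vise is open (vise y = 171 mm; faces at y 152 and 190, a 38 mm gap). A good place to stand the block, with its sides along the vise's axes.
- carriage: Steel block 50 x 14 x 20 mm on the bed. The wheel drives it along the vise's +y, towards the fixed jaw, 7 mm per radian of clockwise turn. Axes as the vise's; its origin is the vise's origin while joint wheel is 0.
- spring_jaw: Jaw plate 50 mm wide, 8 thick, top at z 48 mm, on two springs 10 mm ahead of the carriage. Axes as the vise's; its face lies at y = +152 mm from its own origin. Its origin is the carriage's while the springs are relaxed; the block pushes it back towards the carriage, 6 N per mm, 10 mm at most. Half way is 5 mm, 30 N.
- wheel (a joint): Handwheel angle, rad: 0 at the start, grows clockwise seen from above, which closes the jaws (to 5 at most). Stiff: 0.34 Nm friction, 5 N at the handle, so it stays where left; every 10 N of clamping adds 1 N at the handle. A slotted fixed post at its centre traps the folded handle (0.1 rad of play). Jaws meet the 20 mm block after about 2.6 rad; 5 mm of spring is a further 0.7 rad.
- crank (a joint): Fold angle of the crank handle, rad: 0 = folded flat across the wheel, 1.571 = upright and latched at its end stop. It swings easily to about 1 rad, then a sprung bolt resists (about 0.2 Nm) up to 1.37 rad, where the handle snaps over it and is held upright (0.4 Nm to fold it again); let go earlier, it falls back.
- crank_pivot (a point): Horizontal hinge of the crank handle, tangential to the wheel, 70 mm from the wheel axis at height 75 mm. At the start it is on the side away from the jaws (vise -y); it goes round with the wheel.
- crank_tip (a point): Centre of the handle's free end, 99 mm from the hinge. Black round grip, 17 mm diameter, from 29 to 99 mm from the hinge. Folded it lies level at height 75 mm across the wheel, through the slot of the centre post (its walls reach height 88 mm, 12 mm either side of the centre along the handle). Upright it stands vertically over the hinge, its end at height 174 mm.
- thumb_tab (a point): Middle of the outer edge of the steel thumb tab, the handle's heel beyond its hinge: a plate 26 mm wide, 5 thick, this edge 46 mm from the hinge. Handle folded: it points outwards from the wheel, 40 degrees up. Pressed down (6 to 10 N) it raises the handle; with the handle upright it points 50 degrees below level, outside the wheel's edge.
- sample: The moulded test block: grey plastic, square, 20 x 20 mm and 36 mm tall, 30 g, with a shallow round mark on top; origin at the centre of its underside, z up, x and y along its sides. It stands in one of the tray's pockets, sides along the tray's within a few degrees.
- tray: Fixed black pocket tray 124 x 124 mm, 16 mm thick; origin at the centre of its underside. Four square pockets of 25 mm, 10 mm deep (floor at z 6 mm), centred 30 mm either way in x and y: two hold round bushes, one the square block, one is empty, in any order.
- bush_a: Round grey moulded bush, 22 mm diameter, 30 mm tall, standing in a tray pocket; origin at the centre of its underside. Not to be used.
- bush_b: Another round bush just like it. Not to be used.
- tape: Roll of paper tape lying flat, 96 mm outside diameter, 24 mm high; origin at the centre of its underside. A bystander.
- carton: Small closed carton 90 x 120 x 60 mm; origin at the centre of its underside. A bystander.
Things that resemble listed ones, but are neither listed nor needed, are in the scene too. What is shaped like the sample but purple is not meant.

How it is judged:
On the way, in this order (a step that is already met when the one before it is completed fails the run):
1. the square block stands upright on the bed between the jaws, let go (x of sample in the frame of vise between -0.018 and 0.018 m and y of sample in the frame of vise between 0.15 and 0.19 m and z of sample in the frame of vise between 0.026 and 0.034 m and angle between sample's own z axis and vertical below 0.15 rad and contact force between the fingers and sample below 0.1 N), for 0.2 s.
2. the crank handle is latched upright while the wheel is still unturned (value of joint crank above 1.45 rad and value of joint wheel below 0.3 rad), for 0.2 s.
At the end, for the whole second after the job is handed in: The square block stands on the vise bed (within 4 mm of it, tilt under 0.15 rad, within 18 mm of the centre line), clamped between the jaws with 15 to 45 N (springs pushed back 2.5 to 7.5 mm); the crank handle is latched upright (over 1.45 rad); block and wheel at rest (contact force between spring_jaw and sample between 15 and 45 N and value of joint crank above 1.45 rad and x of sample in the frame of vise between -0.018 and 0.018 m and y of sample in the frame of vise above 0.172 m and z of sample in the frame of vise between 0.026 and 0.034 m and angle between sample's own z axis and vertical below 0.15 rad and linear speed of sample below 0.02 m/s and velocity of joint wheel between -0.05 and 0.05 rad/s); the robot touches nothing.
It fails at once if the sprung jaw is driven all the way back (over 57 N on the block) (contact force between spring_jaw and sample above 57 N).
It fails at once if a round bush, the tape roll or the carton is moved by more than 25 mm (distance of any of bush_a, bush_b, tape, carton from where it was at the start of the episode above 0.025 m).
It also fails if it takes over 72 s, if anything falls off the work surface, if the arm or the gripper's body presses on something with over 40 N, if the wrist force passes 120 N, or if a joint passes its speed limit or range.

## Robot

A 7-joint arm with a two-finger parallel gripper is mounted at the origin on the work surface. World frame = base frame: x ahead of the robot, y to its left, z up, the work surface at z = 0. Lengths are in m, angles in rad, forces in N, time in s.
With the tool pointing down it reaches from about 0.4 to 0.875 m from the base axis. Payload 6.5 kg.
Tool frame: the origin (TCP) lies at the very end of the fingers, on their centre line; the grasp point (between the pads) lies 19 mm behind it; y points along the fingers, x is the direction in which the jaws open and shut, and the axes are right-handed (so a half turn about y gives the same grasp; the last joint's range is limited). The gripper opens to 88 mm and grips with 3 to 60 N. Pads are 18 mm wide; open, the fingers measure 123 mm over their backs; the gripper's body (75 mm by 187 mm) begins 45 mm behind the grasp point.
Start: joints at [-1.255, 0.536, -0.004, 1.538, 0.003, 1.067, -0.071], TCP at [0.242, 0.603, 0.239] pointing down, gripper open.
Joint ranges: [-2.7, 2.7], [-0.37, 2.16], [-1.27, 1.26], [0.24, 2.4], [-1.31, 4.45], [0.19, 1.91], [-2.76, 2.76]. Speed limits (rad/s): [2.39, 2.39, 3.14, 3.14, 3.14, 3.14, 3.14].

## Interface

Orientations are given as a rotation vector (axis times angle).
In Python, from bench import manip gives the robot as it stands. The module is installed in compiled form; this text tells all that it offers.
- The arm moves only by the tool play_rows, never from a script. Its argument "commands" is a list that holds one entry, the list of rows, each a list of 4 numbers: the shift along the tool's x, y, z in units of 30 mm (1.0 is 30 mm), then the turn about the tool's y in degrees. In form: [[[x, y, z, twist], ...]]. A call has 1 to 8 rows; each row shifts and turns the commanded pose from where the row before left it, along the tool's axes as they then stand; what a row does not reach is not made up. A row lasts 1/12 s, in which the tool goes at most 41.7 mm and 7.16 degrees, less where a joint would pass 70% of its speed; a pose out of reach is approached as far as the arm can. A call is refused whole if a number of a shift passes 1 or a number of a turn 7.16, either way. A call with a gripper value outside its range is refused whole. "gripper" is the finger opening in mm, from 0 to 88.1, set as the call begins (left out, the last holds). The fingers move at their own pace and stop on an object; the grip force is fixed at half the most. Time passes only in rows, so rows that do not move let the fingers close. It gives the time, the measured TCP pose, the force and the opening at its end, in the units of the state.
- manip.sense(): the state, without advancing time (a new reading comes with each control period).
- manip.snapshot(name): name is "scene" or "top" or "wrist"; returns a dict with "color" (480x640x3 uint8, blue, green, red), "K" (3x3 intrinsics, pixels), "k1" (the pictures are not rectified: a ray, as slopes to the right and down, at radius r is drawn at 1 + k1 r^2 times it, then the intrinsics apply), "R" (3x3) and "t" (3): a world point X has camera coordinates R X + t; the wrist camera has in their place "T_tool_cam" (4x4, takes a point from camera to tool coordinates, whose origin is the TCP and whose axes are the tool frame's). Camera axes: x right, y down, z forward; pixel columns grow to the right and rows downward; lengths in m; the calibration is good to about 2 mm. A picture is of the moment at which its call begins: read the wrist's pose just before it. There is no depth.
- manip.job_done(): hands the job in, once; it reports no verdict.
The state is a dict: "time": time; "joints": joint angles; "qd": joint speeds; "tau": joint torques, N m; "ee_pos": TCP position; "tcp_rot": TCP orientation; "force": force on the tool from outside, world axes, zero at the start; "torque": the same for the moment, N m; "gripper_width": finger opening in m.
Only numpy, scipy, OpenCV 4.12 (cv2) and the standard library are available. Lean on these libraries where they do the work, as an engineer would, in place of code of your own. Each camera call takes 0.05 s, during which the arm holds its last target.

## Working session

There is one attempt and no reset: what is moved stays moved. The work goes in short steps, Python scripts to look and compute and a tool call to move; the robot and the scene stay as the last step left them, time stands still between calls to the robot, and variables do not carry over. Pictures are saved under pics/ and viewed, and the job is handed in when it is done.

Besides the shell and the picture viewer there is one more tool, called after ">>>" by a JSON object that holds its "fn" and its "kwargs", one argument or row to a line. play_rows: Moves the arm, as the interface text tells. Its arguments: {"type":"object","properties":{"commands":{"type":"array"},"gripper":{"type":"number"}},"required":["commands"]}

```bash
mkdir -p pics; ls; python3 - <<'E'
from bench import manip
import cv2
s=manip.sense()
for k,v in s.items(): print(k,v)
for n in ("scene","top","wrist"):
    d=manip.snapshot(n); cv2.imwrite(f"pics/a_{n}.png",d["color"])
    print(n,{k:(v.tolist() if hasattr(v,'tolist') else v) for k,v in d.items() if k!="color"})
E
```

```text
pics
time 0.0
joints [-1.25519318  0.53718896 -0.00446778  1.53884335  0.00265977  1.06734302
 -0.07119464]
qd [-9.82336482e-04 -7.39920416e-04 -9.67378652e-04  1.16501558e-03
  1.09408215e-03 -7.38409117e-05 -1.44661510e-04]
tau [ 2.07437056e-04 -5.70989907e+01  9.90890376e-01 -2.51600629e+01
 -5.62613597e-02  1.80079427e-02  1.82116778e-04]
ee_pos [0.24197086 0.60261416 0.23783568]
tcp_rot [-1.36708795 -0.92264085  0.92490341]
force [ 0.11153599 -0.94933911  0.46531932]
torque [ 0.01891739 -0.0038358  -0.00336755]
gripper_width 0.08797562405066553
scene {'K': [[521.1201198106186, 0.0, 327.0706606210019], [0.0, 521.1201198106186, 240.18070153235035], [0.0, 0.0, 1.0]], 'k1': -0.023394224687851413, 'R': [[-0.5204895392957926, 0.8538389582297118, 0.007047899889613467], [0.5250062540780436, 0.32652492986541876, -0.785970675887672], [-0.6733936981161868, -0.4053893234726142, -0.618223603360323]], 't': [0.2833430268461101, -0.24670439299298846, 1.4762202171602186]}
top {'K': [[575.7064203013853, 0.0, 320.57736210376214], [0.0, 575.7064203013853, 241.11831013840242], [0.0, 0.0, 1.0]], 'k1': -0.16252184426026373, 'R': [[-0.02236192066072424, -0.9997490342283367, -0.0013465006019983143], [-0.9901125496318991, 0.022332894596769227, -0.13848603135460838], [0.13848134735690382, -0.0017636265016448803, -0.9903634716889446]], 't': [0.0620452724916019, 0.5826785411747255, 1.2670937740994441]}
wrist {'K': [[427.2625656330658, 0.0, 323.7939561745029], [0.0, 427.2625656330658, 236.81450279372527], [0.0, 0.0, 1.0]], 'k1': -0.004335437975912251, 'T_tool_cam': [[0.9999979003712851, -0.002020180964008422, 0.00034368865546052346, -0.0005023242607486988], [-0.0009453944009368115, -0.3060077351766724, 0.9520285564212181, -0.1458321210402026], [-0.0018180985798110952, -0.9520268824360552, -0.30600900254181723, 0.07962580633018372], [0.0, 0.0, 0.0, 1.0]]}
```

View pics/a_scene.png

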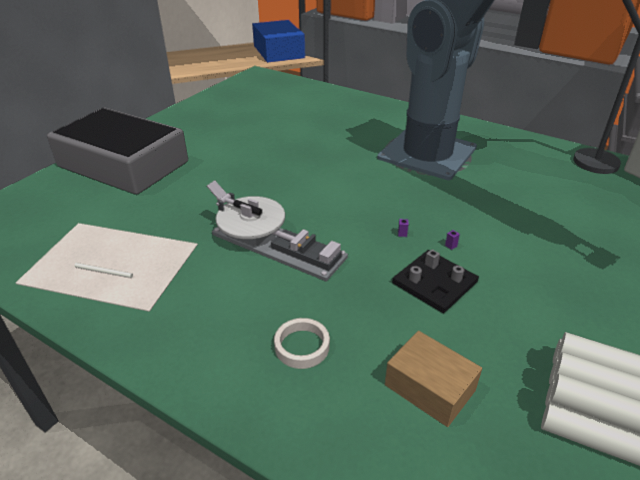

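View pics/a_top.png

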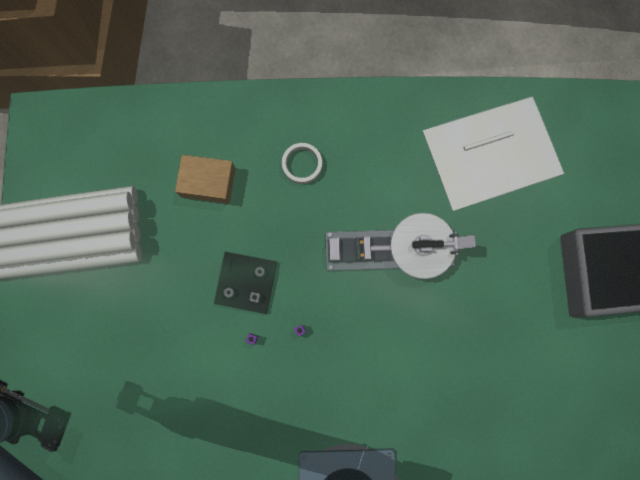

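View pics/a_wrist.png

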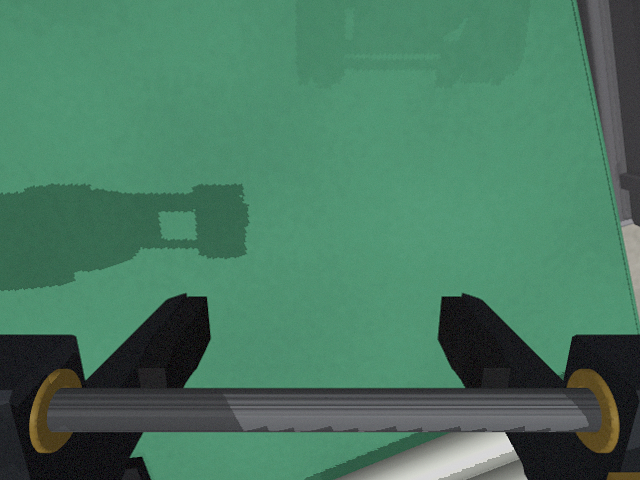

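The top view shows the tray at (246,283) with the block probably at (254,297), the jaws around (350,250) and the wheel at (424,246), with the thumb tab at (465,242). I'll zoom in.

```bash
python3 - <<'E'
import cv2
a=cv2.imread("pics/a_top.png"); b=cv2.imread("pics/a_scene.png")
cv2.imwrite("pics/b1.png",cv2.resize(a[200:360,200:500],(800,427),interpolation=cv2.INTER_CUBIC))
cv2.imwrite("pics/b2.png",cv2.resize(b[170:320,190:490],(800,400),interpolation=cv2.INTER_CUBIC))
E
```

```text
(no output)
```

View pics/b1.png

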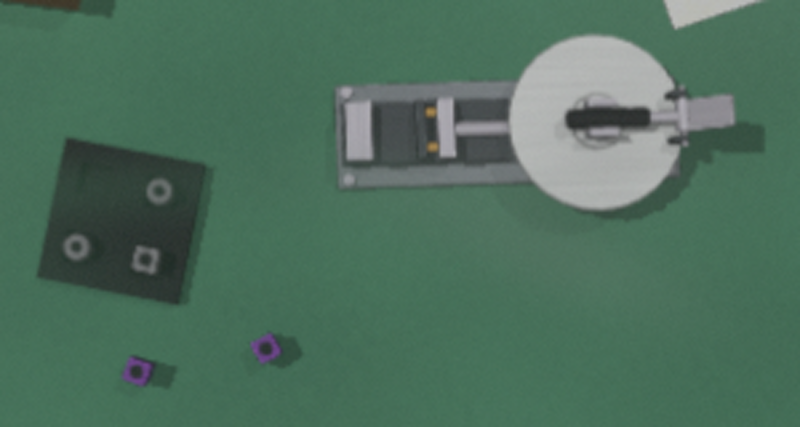

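View pics/b2.png

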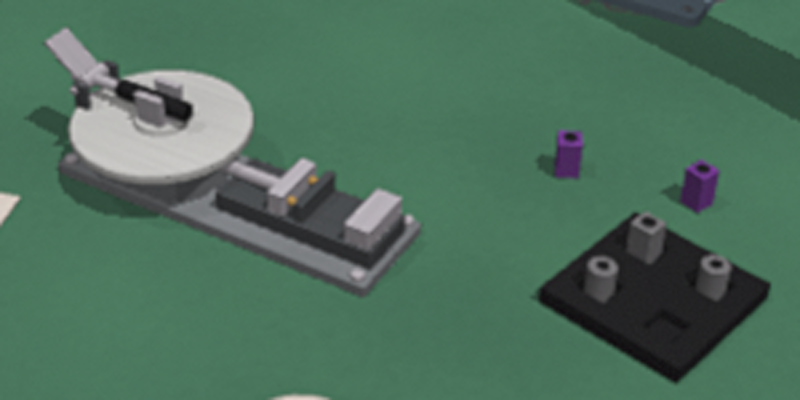

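The block is the square one at top pixel (254.7,297.5), nearest the robot in the tray. The handle points along vise -y and is folded. Next I'll measure positions.

```bash
cat > h.py <<'E'
import numpy as np, cv2, pickle
from bench import manip
from scipy.spatial.transform import Rotation as Ro
def cam(d,s=None):
    if "R" in d: return d["K"],d["k1"],np.array(d["R"]),np.array(d["t"]).ravel()
    T=np.array(d["T_tool_cam"]); Rw=Ro.from_rotvec(s["tcp_rot"]).as_matrix()
    Rc=Rw@T[:3,:3]; c=Rw@T[:3,3]+s["ee_pos"]
    return d["K"],d["k1"],Rc.T,-Rc.T@c
def ray(c,uv):
    K,k1,R,t=c; K=np.array(K)
    p=cv2.undistortPoints(np.array([[uv]],float),K,np.array([k1,0,0,0.]))[0,0]
    return -R.T@t, R.T@np.array([p[0],p[1],1])
def onz(c,uv,z):
    o,v=ray(c,uv); return o+v*(z-o[2])/v[2]
def proj(c,X):
    K,k1,R,t=c
    return cv2.projectPoints(np.array([X],float),cv2.Rodrigues(R)[0],t,np.array(K),np.array([k1,0,0,0.]))[0][0,0]
def tri(c1,u1,c2,u2):
    o1,v1=ray(c1,u1);o2,v2=ray(c2,u2)
    A=np.c_[v1,-v2]; l=np.linalg.lstsq(A,o2-o1,rcond=None)[0]
    a=o1+l[0]*v1;b=o2+l[1]*v2
    return (a+b)/2,np.linalg.norm(a-b)
def grab(n,f):
    s=manip.sense(); d=manip.snapshot(n); cv2.imwrite(f"pics/{f}.png",d["color"]); c=cam(d,s)
    pickle.dump((c,s),open(f"pics/{f}.pkl","wb")); return d["color"],c,s
E
python3 - <<'E'
from h import *
import h
for n in ("top","scene"):
    grab(n,"c_"+n)
img=cv2.imread("pics/c_top.png"); c,_=pickle.load(open("pics/c_top.pkl","rb"))
hsv=cv2.cvtColor(img,cv2.COLOR_BGR2HSV)
# wheel: bright low-sat
m=((hsv[...,1]<40)&(hsv[...,2]>130)).astype(np.uint8)
m[:200]=0;m[:,:380]=0;m[300:]=0;m[:,457:]=0
m=cv2.morphologyEx(m,cv2.MORPH_OPEN,np.ones((5,5)))
cs=max(cv2.findContours(m,0,2)[0],key=cv2.contourArea)
hull=cv2.convexHull(cs)[:,0].astype(float)
P=np.array([onz(c,u,.058)[:2] for u in hull])
A=np.c_[2*P,np.ones(len(P))]; q=np.linalg.lstsq(A,(P**2).sum(1),rcond=None)[0]
print("wheel",q[:2],np.sqrt(q[2]+q[0]**2+q[1]**2), P.shape)
# crop coordinates
f=lambda x,y:(200+(x+.5)*300/800-.5,200+(y+.5)*160/427-.5)
for nm,p,z in [("block",(146,260),.042),("bush1",(159,191),.036),("bush2",(77,247),.036),("tr1",(67,139),.016),("tr2",(206,164),.016),("tr3",(180,303),.016),("tr4",(39,276),.016),
 ("fjaw c0",(347,101),.048),("fjaw",(373,101),.048),("fjaw",(371,160),.048),("fjaw",(346,160),.048),
 ("sj",(439,98),.048),("sj",(453,98),.048),("sj",(455,157),.048),("sj",(440,157),.048),("tab",(735,111),.075+.046*.643),("pl",(336,88),.01),("pl",(340,188),.01)]:
    print(nm,onz(c,f(*p),z).round(4))
E
```

```text
wheel [ 0.56752679 -0.18119355] 0.07398234533756357 (32, 2)
block [0.4601 0.2004 0.042 ]
bush1 [0.5187 0.1894 0.036 ]
bush2 [0.4724 0.2598 0.036 ]
tr1 [0.5674 0.2716 0.016 ]
tr2 [0.543  0.1506 0.016 ]
tr3 [0.4239 0.1745 0.016 ]
tr4 [0.4491 0.2962 0.016 ]
fjaw c0 [0.5906 0.0279 0.048 ]
fjaw [0.5901 0.0059 0.048 ]
fjaw [0.5399 0.0089 0.048 ]
fjaw [0.5404 0.03   0.048 ]
sj [ 0.5914 -0.0502  0.048 ]
sj [ 0.5911 -0.0621  0.048 ]
sj [ 0.5408 -0.0621  0.048 ]
sj [ 0.5411 -0.0494  0.048 ]
tab [ 0.567  -0.2889  0.1046]
pl [0.6078 0.0365 0.01  ]
pl [0.5202 0.0351 0.01  ]
```

```bash
python3 - <<'E'
from h import *
s=manip.sense(); print(Ro.from_rotvec(s["tcp_rot"]).as_matrix().round(3), s["time"])
E
```

```text
[[ 0.373 -0.    -0.928]
 [ 0.928 -0.001  0.373]
 [-0.001 -1.    -0.   ]] 0.25
```

```bash
cat >> h.py <<'E'
def psi(s):
    R=Ro.from_rotvec(s["tcp_rot"]).as_matrix(); return np.degrees(np.arctan2(R[1,0],R[0,0]))
def plan(target,psit,n,start=None):
    s=manip.sense(); p=np.array(s["ee_pos"],float); a=psi(s)
    if start is not None: p,a=np.array(start[0],float),start[1]
    da=(psit-a); step=(np.array(target)-p)/n
    rows=[]
    for i in range(n):
        t=np.radians(a+da*i/n); R=np.array([[np.cos(t),0,-np.sin(t)],[np.sin(t),0,np.cos(t)],[0,-1,0]])
        rows.append([*(np.round(R.T@step/.03,2)),round(-da/n,2)])
    for i in range(0,n,8): print([list(map(float,r)) for r in rows[i:i+8]])
def st():
    s=manip.sense(); print("t",round(s["time"],2),"p",np.round(s["ee_pos"],4),"psi",round(psi(s),2),"F",np.round(s["force"],1),"w",round(s["gripper_width"]*1000,1),"q",np.round(s["joints"],2))
    return s
E
python3 - <<'E'
from h import *
plan([0.460,0.2004,.14],-11.5,18)
E
```

```text
[[-0.54, 0.18, -0.65, 4.42], [-0.49, 0.18, -0.69, 4.42], [-0.43, 0.18, -0.73, 4.42], [-0.38, 0.18, -0.76, 4.42], [-0.32, 0.18, -0.79, 4.42], [-0.26, 0.18, -0.81, 4.42], [-0.19, 0.18, -0.83, 4.42], [-0.13, 0.18, -0.84, 4.42]]
[[-0.06, 0.18, -0.85, 4.42], [0.0, 0.18, -0.85, 4.42], [0.07, 0.18, -0.84, 4.42], [0.13, 0.18, -0.84, 4.42], [0.2, 0.18, -0.82, 4.42], [0.26, 0.18, -0.81, 4.42], [0.32, 0.18, -0.78, 4.42], [0.38, 0.18, -0.76, 4.42]]
[[0.44, 0.18, -0.73, 4.42], [0.49, 0.18, -0.69, 4.42]]
```

>>> {"fn": "play_rows", "kwargs": {
  "commands": [
    [[-0.54,0.18,-0.65,4.4],[-0.49,0.18,-0.69,4.4],[-0.43,0.18,-0.73,4.4],[-0.38,0.18,-0.76,4.4],[-0.32,0.18,-0.79,4.4],[-0.26,0.18,-0.81,4.4],[-0.19,0.18,-0.83,4.4],[-0.13,0.18,-0.84,4.4]]
  ],
  "gripper": 40
}}

```text
time: 0.92
ee_pos: [0.3399, 0.423, 0.1954]
tcp_rot: [-1.524, -0.447, 0.447]
force: [-0.0, 0.0, -0.5]
gripper_width: 0.0404
```

>>> {"fn": "play_rows", "kwargs": {
  "commands": [
    [[-0.06,0.18,-0.85,4.4],[0,0.18,-0.85,4.4],[0.07,0.18,-0.84,4.4],[0.13,0.18,-0.84,4.4],[0.2,0.18,-0.82,4.4],[0.26,0.18,-0.81,4.4],[0.32,0.18,-0.78,4.4],[0.38,0.18,-0.76,4.4]]
  ]
}}

```text
time: 1.58
ee_pos: [0.4378, 0.2448, 0.1522]
tcp_rot: [-1.57, 0.034, -0.034]
force: [0.5, -0.8, -0.2]
gripper_width: 0.0397
```

>>> {"fn": "play_rows", "kwargs": {
  "commands": [
    [[0.44,0.18,-0.73,4.4],[0.49,0.18,-0.69,4.4],[0,0,0,0],[0,0,0,0]]
  ]
}}

```text
time: 1.92
ee_pos: [0.4622, 0.1998, 0.1413]
tcp_rot: [-1.566, 0.154, -0.153]
force: [-0.1, -0.1, 0.8]
gripper_width: 0.0399
```

```bash
python3 - <<'E'
from h import *
st()
img,c,s=grab("wrist","d_wrist"); print(proj(c,[.46,.2004,.042]))
img,c,s=grab("scene","d_scene")
E
```

```text
t 1.92 p [0.4622 0.1998 0.1413] psi -11.21 F [-0.1 -0.1  0.8] w 39.9 q [-0.8   0.45  0.37  2.02 -0.24  0.72 -0.47]
[320.54412352 237.1489357 ]
```

View pics/d_wrist.png

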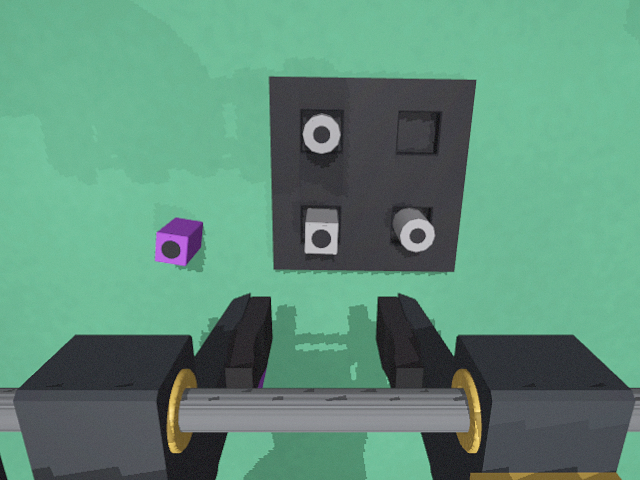

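View pics/d_scene.png

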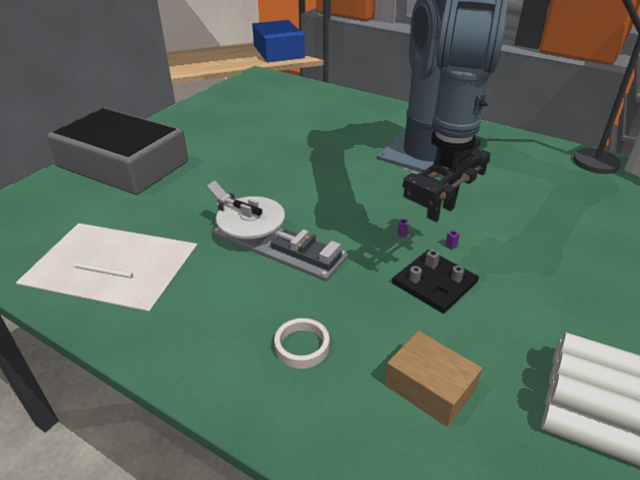

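The wrist view confirms the block's square top at about (321,240), against a predicted (320.5,237), with sides parallel to the gripper. I'll go down and grip.

>>> {"fn": "play_rows", "kwargs": {
  "commands": [
    [[-0.08,0.9,0,0],[0,0.9,0,0],[0,0.8,0,0],[0,0.7,0,0],[0,0.5,0,0],[0,0.24,0,0],[0,0,0,0],[0,0,0,0]]
  ]
}}

```text
time: 2.68
ee_pos: [0.4595, 0.2024, 0.0207]
tcp_rot: [-1.565, 0.151, -0.151]
force: [-0.6, -0.5, 0.1]
gripper_width: 0.0396
```

>>> {"fn": "play_rows", "kwargs": {
  "commands": [
    [[0,0,0,0],[0,0,0,0],[0,0,0,0],[0,0,0,0],[0,0,0,0],[0,0,0,0]]
  ],
  "gripper": 10
}}

```text
time: 3.18
ee_pos: [0.4601, 0.202, 0.0211]
tcp_rot: [-1.564, 0.151, -0.152]
force: [-1.2, 0.7, 6.9]
gripper_width: 0.0197
```

```bash
python3 - <<'E'
from h import *
st()
img,c,s=grab("wrist","e_wrist")
E
```

```text
t 3.18 p [0.4601 0.202  0.0211] psi -11.07 F [-1.2  0.7  6.9] w 19.7 q [-0.7   0.67  0.25  2.05 -0.36  0.46 -0.37]
```

View pics/e_wrist.png

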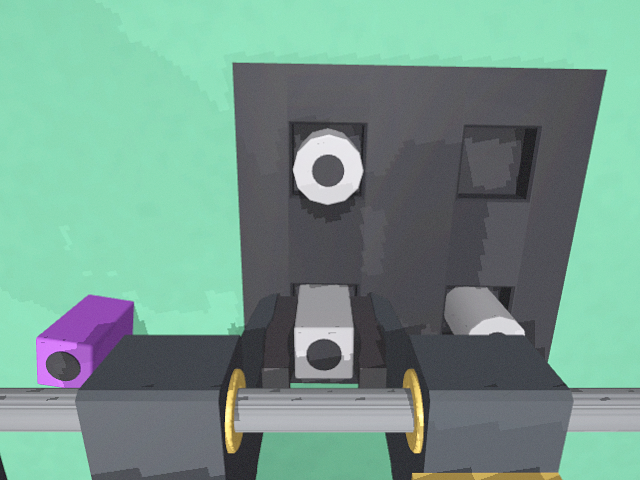

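Gripped (19.7 mm, block visible between the pads at (323,335)). Next I lift and plan the carry.

>>> {"fn": "play_rows", "kwargs": {
  "commands": [
    [[0,-0.3,0,0],[0,-0.6,0,0],[0,-0.8,0,0],[0,-0.8,0,0],[0,-0.8,0,0],[0,-0.6,0,0],[0,0,0,0]]
  ]
}}

```text
time: 3.82
ee_pos: [0.4615, 0.2023, 0.141]
tcp_rot: [-1.562, 0.148, -0.156]
force: [1.4, 0.5, -0.7]
gripper_width: 0.02
```

```bash
python3 - <<'E'
from h import *
st()
plan([0.5658,-.010,.13],0.6,12)
E
```

```text
t 3.82 p [0.4615 0.2023 0.141 ] psi -11.1 F [ 1.4  0.5 -0.7] w 20.0 q [-0.8   0.45  0.38  2.02 -0.25  0.71 -0.46]
[[0.4, 0.03, -0.52, -0.97], [0.39, 0.03, -0.53, -0.97], [0.38, 0.03, -0.54, -0.97], [0.37, 0.03, -0.54, -0.97], [0.36, 0.03, -0.55, -0.97], [0.35, 0.03, -0.55, -0.97], [0.34, 0.03, -0.56, -0.97], [0.33, 0.03, -0.57, -0.97]]
[[0.32, 0.03, -0.57, -0.97], [0.31, 0.03, -0.58, -0.97], [0.3, 0.03, -0.58, -0.97], [0.29, 0.03, -0.59, -0.97]]
```

>>> {"fn": "play_rows", "kwargs": {
  "commands": [
    [[0.4,0.03,-0.52,-1],[0.39,0.03,-0.53,-1],[0.38,0.03,-0.54,-1],[0.37,0.03,-0.54,-1],[0.36,0.03,-0.55,-1],[0.35,0.03,-0.55,-1],[0.34,0.03,-0.56,-1],[0.33,0.03,-0.57,-1]]
  ]
}}

```text
time: 4.48
ee_pos: [0.5289, 0.0593, 0.1296]
tcp_rot: [-1.571, 0.042, -0.041]
force: [0.3, 1.0, -1.3]
gripper_width: 0.0196
```

>>> {"fn": "play_rows", "kwargs": {
  "commands": [
    [[0.32,0.03,-0.57,-1],[0.31,0.03,-0.58,-1],[0.3,0.03,-0.58,-1],[0.29,0.03,-0.59,-0.7],[0,0,0,0],[0,0,0,0]]
  ]
}}

```text
time: 4.98
ee_pos: [0.5634, -0.0114, 0.126]
tcp_rot: [-1.571, -0.006, 0.007]
force: [0.2, 0.5, -1.1]
gripper_width: 0.0197
```

```bash
python3 - <<'E'
from h import *
st()
img,c,s=grab("wrist","f_wrist");
img,c,s=grab("top","f_top");
cv2.imwrite("pics/f_top2.png",cv2.resize(img[200:320,300:500],(800,480),interpolation=cv2.INTER_CUBIC))
E
```

```text
t 4.98 p [ 0.5634 -0.0114  0.126 ] psi 0.48 F [ 0.2  0.5 -1.1] w 19.7 q [-0.31  0.56  0.33  1.87 -0.25  0.75  0.17]
```

View pics/f_wrist.png

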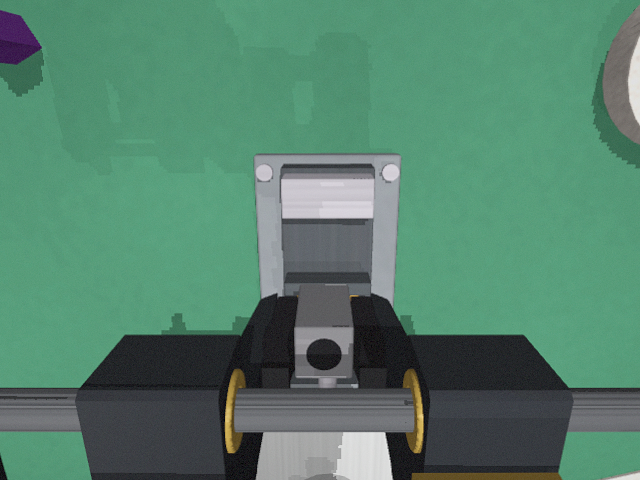

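View pics/f_top2.png

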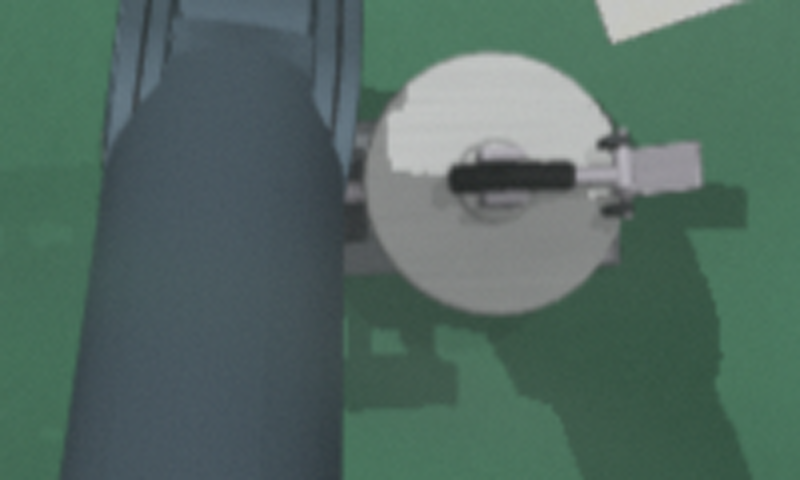

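```bash
python3 - <<'E'
from h import *
c,s=pickle.load(open("pics/f_wrist.pkl","rb"))
for nm,u,z in [("jawL",(283,218),.048),("jawR",(373,218),.048),("jawbackL",(282,178),.048),("jbR",(373,178),.048),("blk far L",(297,328),.147),("farR",(352,328),.147),("nearL",(294,379),.147),("nearR",(353,379),.147),("plL",(255,154),.01),("plR",(400,154),.01)]:
    print(nm,onz(c,u,z).round(4))
E
```

```text
jawL [0.5407 0.0064 0.048 ]
jawR [0.5895 0.0068 0.048 ]
jawbackL [0.5407 0.0283 0.048 ]
jbR [0.5886 0.0286 0.048 ]
blk far L [ 0.5541 -0.004   0.147 ]
farR [ 0.5722 -0.0039  0.147 ]
nearL [ 0.5528 -0.0238  0.147 ]
nearR [ 0.5731 -0.0236  0.147 ]
plL [0.5209 0.0361 0.01  ]
plR [0.6088 0.0367 0.01  ]
```

Jaw face at y=0.0066; held block is centred about 1.4 mm short and 2 mm off in x. I'll correct and lower.

>>> {"fn": "play_rows", "kwargs": {
  "commands": [
    [[0.07,0.5,0.05,0],[0,0.6,0,0],[0,0.5,0,0],[0,0.4,0,0],[0,0.3,0,0],[0,0.2,0,0],[0,0,0,0],[0,0,0,0]]
  ]
}}

```text
time: 5.75
ee_pos: [0.566, -0.0087, 0.0516]
tcp_rot: [-1.571, -0.009, 0.009]
force: [0.7, 0.1, -0.2]
gripper_width: 0.0198
```

```bash
python3 - <<'E'
from h import *
st()
img,c,s=grab("wrist","g_wrist")
E
```

```text
t 5.75 p [ 0.566  -0.0087  0.0516] psi 0.63 F [ 0.7  0.1 -0.2] w 19.8 q [-0.27  0.68  0.27  1.89 -0.3   0.62  0.2 ]
```

View pics/g_wrist.png

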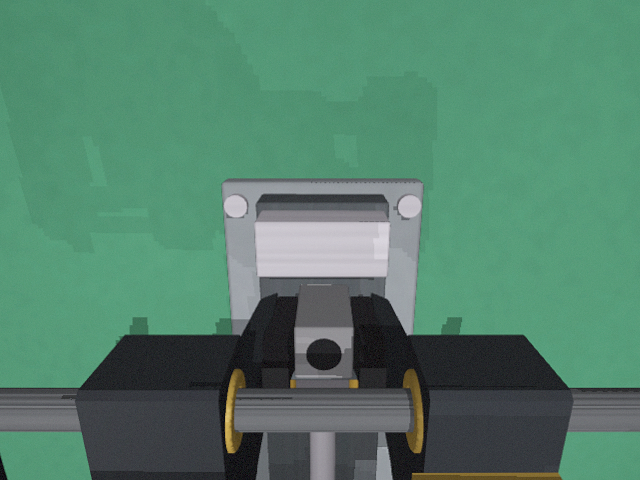

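>>> {"fn": "play_rows", "kwargs": {
  "commands": [
    [[0,0.07,0,0],[0,0.07,0,0],[0,0.05,0,0],[0,0,0,0]]
  ]
}}

```text
time: 6.13
ee_pos: [0.5658, -0.0088, 0.0457]
tcp_rot: [-1.571, -0.008, 0.009]
force: [0.3, 0.8, 0.3]
gripper_width: 0.0199
```

>>> {"fn": "play_rows", "kwargs": {
  "commands": [
    [[0,0.03,0,0],[0,0.03,0,0],[0,0,0,0]]
  ]
}}

```text
time: 6.38
ee_pos: [0.5661, -0.0089, 0.0451]
tcp_rot: [-1.57, -0.008, 0.008]
force: [-3.3, -0.0, 11.0]
gripper_width: 0.0201
```

Contact with the bed (11 N). Releasing.

>>> {"fn": "play_rows", "kwargs": {
  "commands": [
    [[0,-0.02,0,0],[0,0,0,0],[0,0,0,0]]
  ],
  "gripper": 36
}}

```text
time: 6.63
ee_pos: [0.5661, -0.0088, 0.0446]
tcp_rot: [-1.571, -0.009, 0.008]
force: [-0.3, -0.1, -0.6]
gripper_width: 0.0359
```

>>> {"fn": "play_rows", "kwargs": {
  "commands": [
    [[0,-0.2,0,0],[0,-0.5,0,0],[0,-0.8,0,0],[0,-1,0,0],[0,-1,0,0],[0,-0.8,0,0],[0,-0.2,0,0],[0,0,0,0]]
  ]
}}

```text
time: 7.3
ee_pos: [0.5672, -0.0088, 0.1816]
tcp_rot: [-1.57, -0.012, 0.005]
force: [0.1, -0.4, -0.2]
gripper_width: 0.0364
```

```bash
python3 - <<'E'
from h import *
st()
img,c,s=grab("wrist","i_wrist")
img,c,s=grab("scene","i_scene")
cv2.imwrite("pics/i_scene2.png",cv2.resize(img[120:300,180:420],(800,600),interpolation=cv2.INTER_CUBIC))
E
```

```text
t 7.3 p [ 0.5672 -0.0088  0.1816] psi 0.62 F [ 0.1 -0.4 -0.2] w 36.4 q [-0.33  0.48  0.36  1.83 -0.22  0.86  0.14]
```

View pics/i_wrist.png

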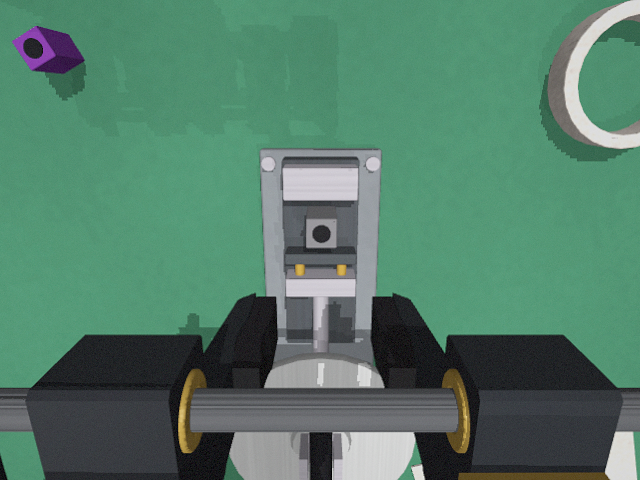

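View pics/i_scene2.png

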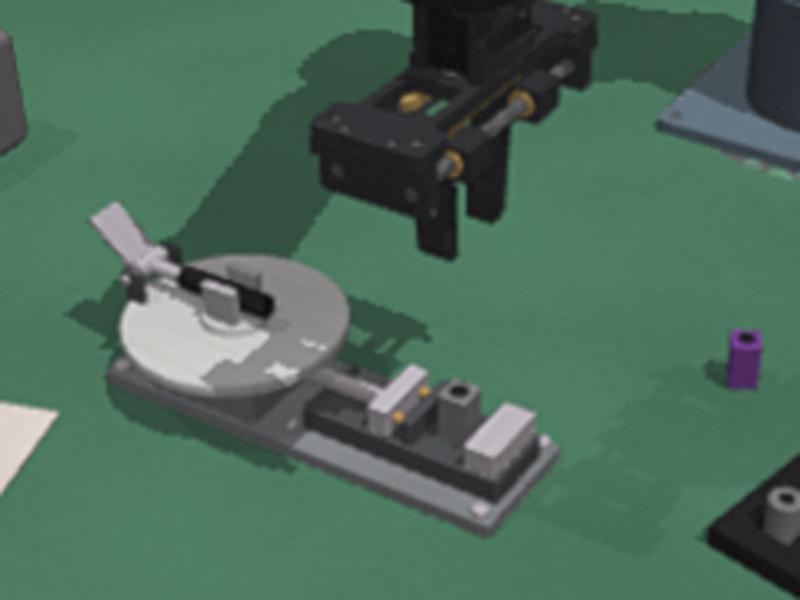

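```bash
python3 - <<'E'
from h import *
c,s=pickle.load(open("pics/i_scene.pkl","rb")); img=cv2.imread("pics/i_scene.png")
crop=cv2.resize(img[120:300,180:420],(800,600),interpolation=cv2.INTER_CUBIC)
p=s["ee_pos"]
def P(d):
    u=proj(c,p+np.array(d)); return (int((u[0]-180+.5)*800/240),int((u[1]-120+.5)*600/180))
for z,col in((.064,(0,0,255)),(.1,(0,255,255))):
    q=np.array([P((x,y,z)) for x,y in((-.0935,-.0375),(.0935,-.0375),(.0935,.0375),(-.0935,.0375))])
    cv2.polylines(crop,[q],True,col,1)
for x in(-.0355,-.018,.018,.0355):
  for y in(-.009,.009): cv2.line(crop,P((x,y,0)),P((x,y,.06)),(0,255,0),1)
cv2.imwrite("pics/i_ov.png",crop[:300])
E
```

```text
(no output)
```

View pics/i_ov.png

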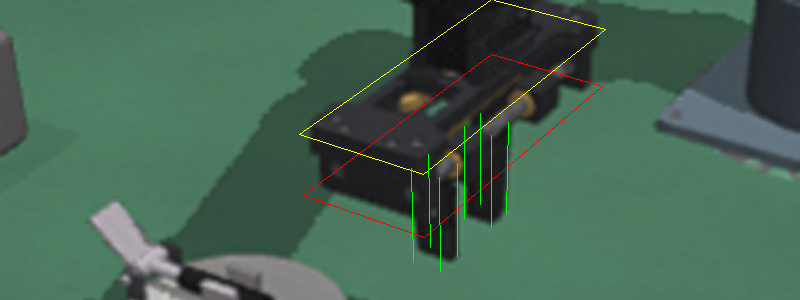

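The block stands upright at (321,233) in the wrist view, clear of both jaws. The gripper body model is confirmed symmetric. Now over the thumb tab with fingers closed.

>>> {"fn": "play_rows", "kwargs": {
  "commands": [
    [[0,0,-0.5,0],[-0.07,0,-1,0],[0,0,-1,0],[0,0,-1,0],[0,0,-1,0],[0,0,-1,0],[0,0,-1,0],[0,0,-1,0]]
  ],
  "gripper": 0
}}

```text
time: 8.07
ee_pos: [0.565, -0.2348, 0.1774]
tcp_rot: [-1.57, -0.006, 0.011]
force: [0.6, -0.1, 0.7]
gripper_width: 0.0007
```

>>> {"fn": "play_rows", "kwargs": {
  "commands": [
    [[0,0,-1,0],[0,0,-0.7,0],[0,0,-0.37,0],[0,0,0,0],[0,0,0,0]]
  ]
}}

```text
time: 8.48
ee_pos: [0.5665, -0.2949, 0.1783]
tcp_rot: [-1.569, -0.007, 0.01]
force: [-0.2, -0.0, 0.7]
gripper_width: 0.0003
```

```bash
python3 - <<'E'
from h import *
st()
img,c,s=grab("wrist","j_wrist")
img,c,s=grab("top","j_top")
cv2.imwrite("pics/j_top2.png",cv2.resize(img[180:330,300:500],(800,600),interpolation=cv2.INTER_CUBIC))
img,c,s=grab("scene","j_scene")
cv2.imwrite("pics/j_scene2.png",cv2.resize(img[100:280,150:390],(800,600),interpolation=cv2.INTER_CUBIC))
E
```

```text
t 8.48 p [ 0.5665 -0.2949  0.1783] psi 0.62 F [-0.2 -0.   0.7] w 0.3 q [ 0.15  0.61  0.38  1.64 -0.26  0.95  0.63]
```

View pics/j_wrist.png

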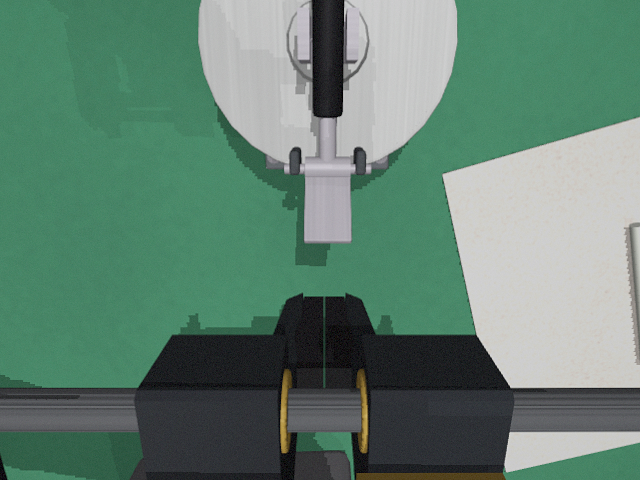

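View pics/j_scene2.png

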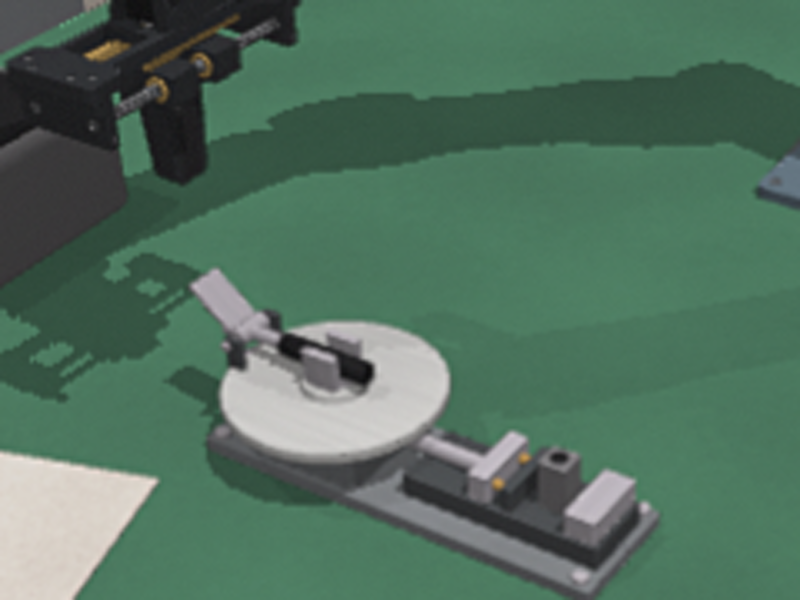

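```bash
python3 - <<'E'
from h import *
c,s=pickle.load(open("pics/j_wrist.pkl","rb"))
for nm,u,z in [("tab",(328,242),.1046),("tabL",(305,242),.1046),("tabR",(351.5,242),.1046),("hinge",(328,167),.075),("pins",(289,169),.075),("pins",(366,169),.075),("wheelL",(199,35),.058),("wheelR",(457.5,35),.058),("disc c",(328,41),.06)]:
    print(nm,onz(c,u,z).round(4))
print(onz(pickle.load(open("pics/j_top.pkl","rb"))[0],(0,0),0)[2])
E
```

```text
tab [ 0.5682 -0.289   0.1046]
tabL [ 0.5558 -0.2891  0.1046]
tabR [ 0.5809 -0.2889  0.1046]
hinge [ 0.568  -0.2528  0.075 ]
pins [ 0.5453 -0.2542  0.075 ]
pins [ 0.5902 -0.2538  0.075 ]
wheelL [ 0.4939 -0.181   0.058 ]
wheelR [ 0.641  -0.1797  0.058 ]
disc c [ 0.5673 -0.1838  0.06  ]
0.0
```

View pics/j_top2.png

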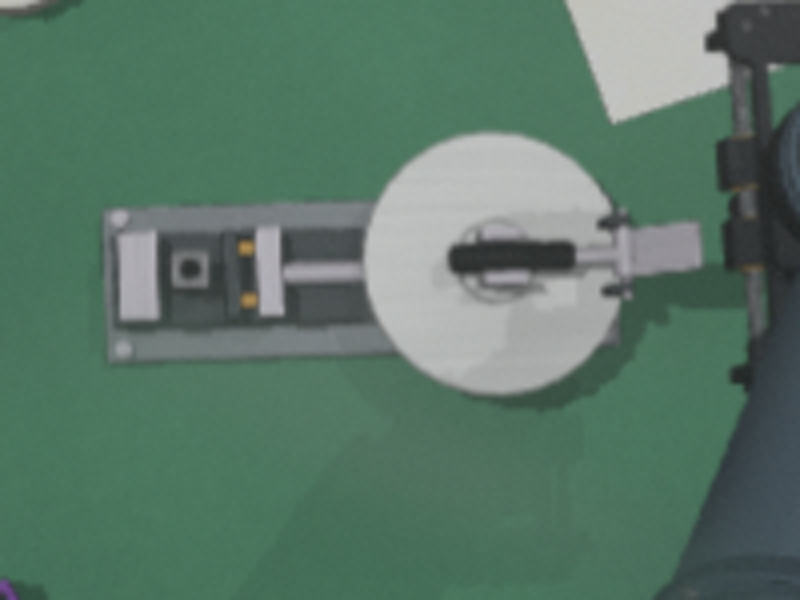

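>>> {"fn": "play_rows", "kwargs": {
  "commands": [
    [[0.05,0.3,0.14,0],[0,0.6,0,0],[0,0.6,0,0],[0,0.4,0,0],[0,0.2,0,0],[0,0,0,0]]
  ]
}}

```text
time: 9.13
ee_pos: [0.5677, -0.2905, 0.115]
tcp_rot: [-1.569, -0.007, 0.011]
force: [-0.8, 0.0, 0.5]
gripper_width: 0.0003
```

>>> {"fn": "play_rows", "kwargs": {
  "commands": [
    [[0,0.15,0,0],[0,0.2,0,0],[0,0.2,0,0],[0,0.2,0,0]]
  ]
}}

```text
time: 9.47
ee_pos: [0.5695, -0.2939, 0.0952]
tcp_rot: [-1.574, -0.01, 0.005]
force: [-0.5, -2.5, 3.2]
gripper_width: 0.0003
```

>>> {"fn": "play_rows", "kwargs": {
  "commands": [
    [[0,0.2,0,0],[0,0.2,0,0],[0,0.2,0,0],[0,0,0,0]]
  ]
}}

```text
time: 9.8
ee_pos: [0.5678, -0.2909, 0.0746]
tcp_rot: [-1.569, -0.007, 0.01]
force: [0.2, -0.2, 0.2]
gripper_width: 0.0005
```

```bash
python3 - <<'E'
from h import *
st()
img,c,s=grab("wrist","k_wrist")
img,c,s=grab("scene","k_scene")
cv2.imwrite("pics/k_scene2.png",cv2.resize(img[130:280,150:350],(800,600),interpolation=cv2.INTER_CUBIC))
E
```

```text
t 9.8 p [ 0.5678 -0.2909  0.0746] psi 0.64 F [ 0.2 -0.2  0.2] w 0.5 q [ 0.18  0.74  0.33  1.69 -0.32  0.77  0.67]
```

View pics/k_scene2.png

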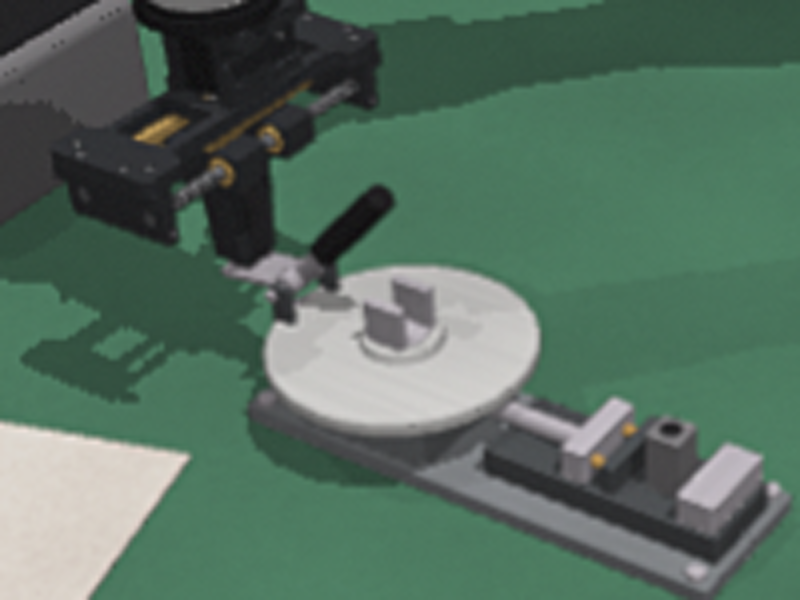

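View pics/k_wrist.png

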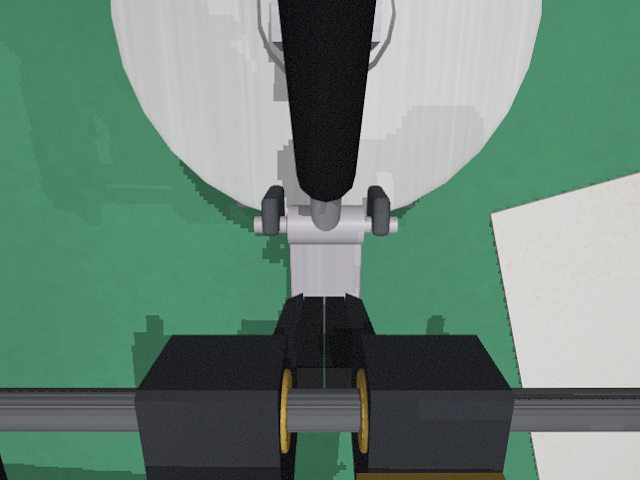

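The handle is up about 45° with the tab under the fingers. I'll continue down while moving slowly outward.

>>> {"fn": "play_rows", "kwargs": {
  "commands": [
    [[0,0.12,-0.03,0],[0,0.12,-0.03,0],[0,0.12,-0.03,0],[0,0.1,-0.03,0],[0,0,0,0]]
  ]
}}

```text
time: 10.32
ee_pos: [0.5694, -0.2953, 0.0629]
tcp_rot: [-1.571, -0.01, 0.007]
force: [-0.6, 1.1, 9.0]
gripper_width: 0.0006
```

```bash
python3 - <<'E'
from h import *
st()
img,c,s=grab("scene","l_scene")
cv2.imwrite("pics/l_scene2.png",cv2.resize(img[130:280,150:350],(800,600),interpolation=cv2.INTER_CUBIC))
E
```

```text
t 10.32 p [ 0.5694 -0.2953  0.0629] psi 0.64 F [-0.6  1.1  9. ] w 0.6 q [ 0.19  0.76  0.32  1.68 -0.32  0.75  0.68]
```

View pics/l_scene2.png

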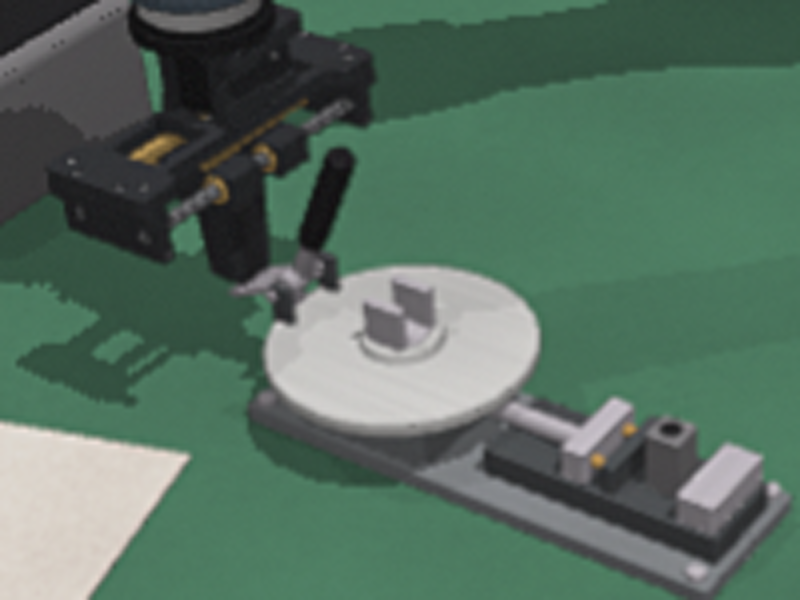

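>>> {"fn": "play_rows", "kwargs": {
  "commands": [
    [[0,0.1,0,0],[0,0.1,0,0],[0,0.1,-0.01,0],[0,0,0,0]]
  ]
}}

```text
time: 10.7
ee_pos: [0.5688, -0.2961, 0.0533]
tcp_rot: [-1.571, -0.009, 0.008]
force: [0.3, -1.2, 0.2]
gripper_width: 0.0003
```

```bash
python3 - <<'E'
from h import *
st()
img,c,s=grab("scene","m_scene")
cv2.imwrite("pics/m_scene2.png",cv2.resize(img[130:280,150:350],(800,600),interpolation=cv2.INTER_CUBIC))
E
```

```text
t 10.7 p [ 0.5688 -0.2961  0.0533] psi 0.62 F [ 0.3 -1.2  0.2] w 0.3 q [ 0.19  0.78  0.31  1.68 -0.33  0.73  0.68]
```

View pics/m_scene2.png

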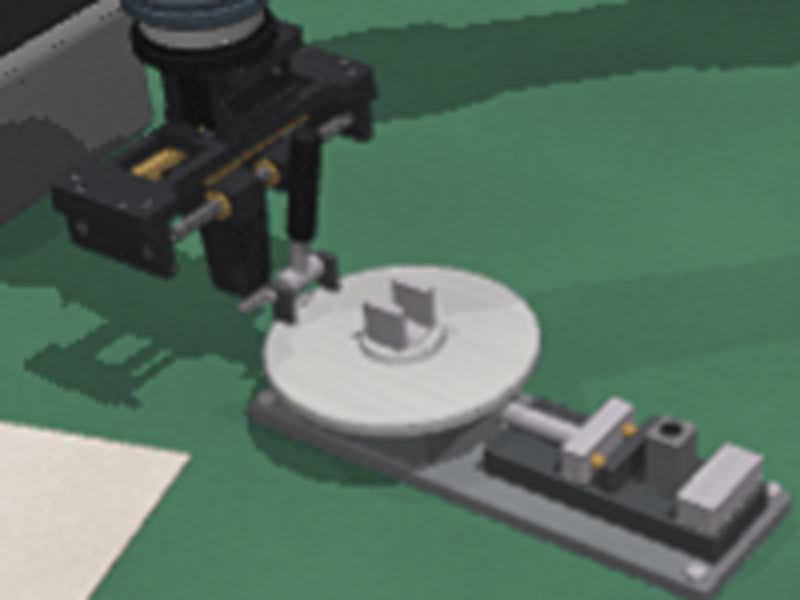

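The force dropped to zero and the handle snapped upright. I'll back out outward, then raise and look.

>>> {"fn": "play_rows", "kwargs": {
  "commands": [
    [[0,0,-0.3,0],[0,0,-0.6,0],[0,-0.2,-0.6,0],[0,-0.8,-0.2,0],[0,-1,0,0],[0,-1,0,0],[0,-1,0,0],[0,-1,0,0]]
  ]
}}

```text
time: 11.42
ee_pos: [0.5683, -0.3474, 0.2044]
tcp_rot: [-1.571, -0.007, 0.009]
force: [0.1, -0.4, 0.0]
gripper_width: 0.0005
```

>>> {"fn": "play_rows", "kwargs": {
  "commands": [
    [[0,-0.5,0,0],[0,-0.3,0,0],[0,0,0,0]]
  ],
  "gripper": 26
}}

```text
time: 11.67
ee_pos: [0.5696, -0.3477, 0.2291]
tcp_rot: [-1.572, -0.01, 0.006]
force: [-0.5, 0.4, 0.2]
gripper_width: 0.0184
```

```bash
python3 - <<'E'
from h import *
st()
img,c,s=grab("scene","n_scene")
cv2.imwrite("pics/n_scene2.png",cv2.resize(img[130:280,150:350],(800,600),interpolation=cv2.INTER_CUBIC))
img,c,s=grab("top","n_top")
cv2.imwrite("pics/n_top2.png",cv2.resize(img[180:330,300:500],(800,600),interpolation=cv2.INTER_CUBIC))
img,c,s=grab("wrist","n_wrist")
E
```

```text
t 11.67 p [ 0.5696 -0.3477  0.2291] psi 0.6 F [-0.5  0.4  0.2] w 18.4 q [ 0.22  0.6   0.39  1.52 -0.25  1.07  0.68]
```

View pics/n_scene2.png

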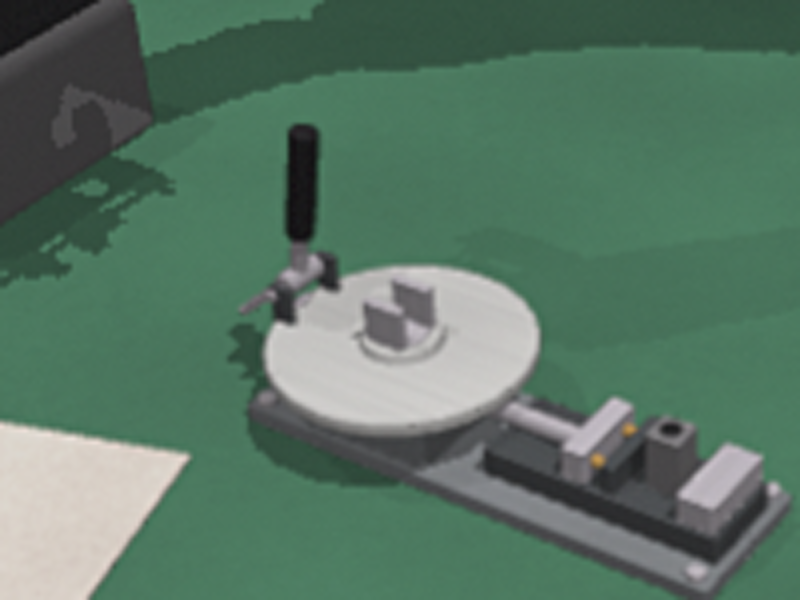

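View pics/n_top2.png

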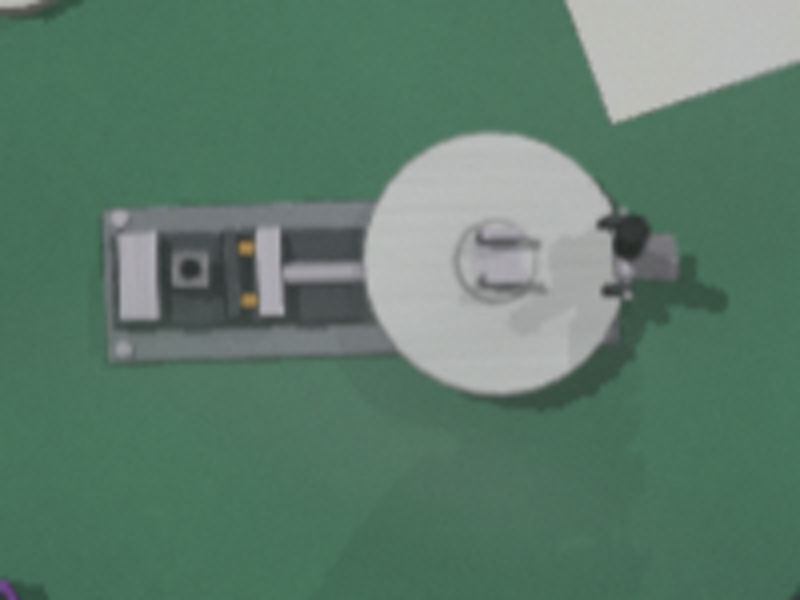

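View pics/n_wrist.png

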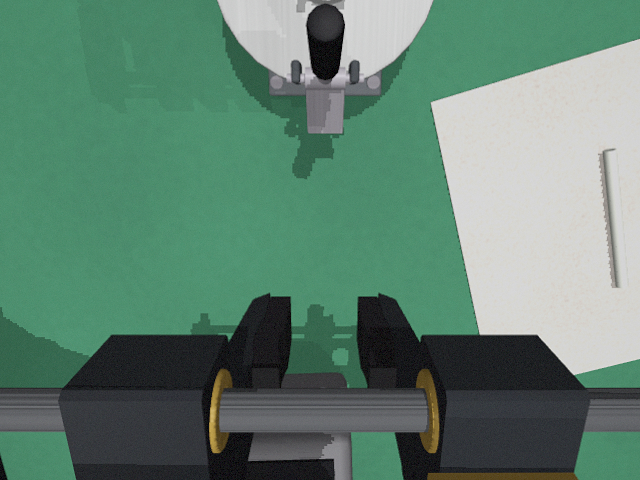

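The handle stands upright in all three views (top view tip at (458,239)). I'll check the tip position.

```bash
python3 - <<'E'
from h import *
c,s=pickle.load(open("pics/n_wrist.pkl","rb")); ct,_=pickle.load(open("pics/n_top.pkl","rb")); cs,_=pickle.load(open("pics/n_scene.pkl","rb"))
us=(150+303/4,130+131/4)
print(onz(c,(325.5,22),.174),onz(ct,(457.9,238.8),.174),onz(cs,us,.174),tri(ct,(457.9,238.8),cs,us))
E
```

```text
[ 0.56768382 -0.23624206  0.174     ] [ 0.56371334 -0.23336949  0.174     ] [ 0.56905274 -0.23261204  0.174     ] (array([ 0.56482033, -0.23512403,  0.17090562]), np.float64(0.002321342823241162))
```

```bash
python3 - <<'E'
from h import *
c,s=pickle.load(open("pics/n_wrist.pkl","rb")); ct,_=pickle.load(open("pics/n_top.pkl","rb"))
img=cv2.imread("pics/n_wrist.png"); cv2.imwrite("pics/n_w2.png",cv2.resize(img[0:150,225:425],(800,600),interpolation=cv2.INTER_CUBIC))
for th in (1.38,1.42,1.48,1.571):
    f=np.radians(40)-th
    X=[.568,-.2528-.046*np.cos(f),.075+.046*np.sin(f)]
    Y=[.568,-.2528+.099*np.cos(th),.075+.099*np.sin(th)]
    print(th,"tab w/t",proj(c,X).round(1),proj(ct,X).round(1),"tip",proj(c,Y).round(1),proj(ct,Y).round(1))
print("hinge",proj(c,[.568,-.2528,.075]),proj(ct,[.568,-.2528,.075]))
E
```

```text
1.38 tab w/t [324.7 129.9] [468.4 244.4] tip [326.3  17. ] [457.9 236.9]
1.42 tab w/t [324.7 128.2] [467.8 244.5] tip [326.2  26.9] [459.8 236.8]
1.48 tab w/t [324.7 125.4] [466.7 244.6] tip [326.1  41.8] [462.7 236.7]
1.571 tab w/t [324.8 121. ] [465.1 244.8] tip [325.8  64.4] [467.  236.5]
hinge [325.26461828  76.56737583] [456.00919185 243.02991583]
```

View pics/n_w2.png

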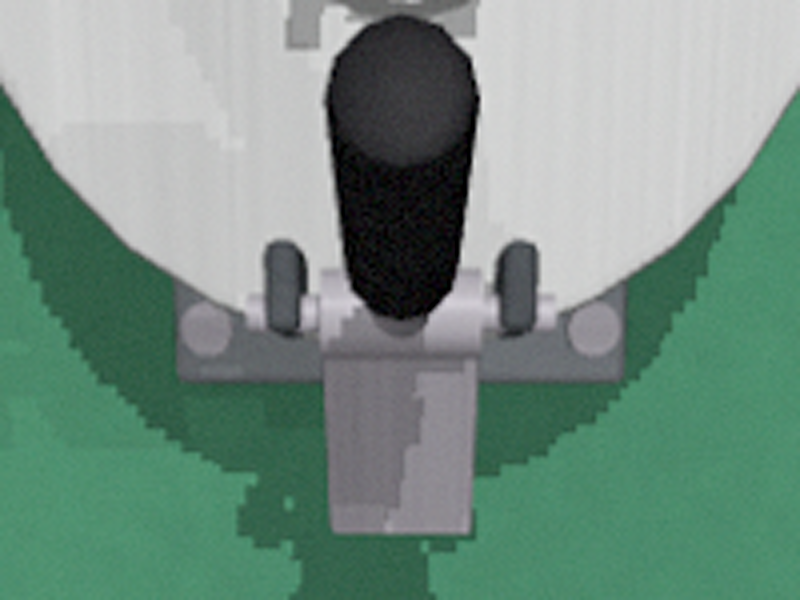

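The tip measures about 17 mm inward of the hinge (wrist pixel (326,23), against about (326,64) if fully upright). So the handle sits at about 1.40 rad, over the bolt but short of the 1.45 needed. I'll push it outward at the top from the inside.

>>> {"fn": "play_rows", "kwargs": {
  "commands": [
    [[0,0,0.4,0],[0,0,0.8,0],[0,0,0.9,0],[0,0,0.9,0],[0,0,0.9,0],[0,0,0.6,0],[0,0,0.25,0],[0,0,0,0]]
  ],
  "gripper": 0
}}

```text
time: 12.48
ee_pos: [0.5674, -0.2011, 0.2264]
tcp_rot: [-1.569, -0.01, 0.013]
force: [-0.0, 0.6, 1.2]
gripper_width: 0.0004
```

>>> {"fn": "play_rows", "kwargs": {
  "commands": [
    [[0,0.3,0,0],[0,0.6,0,0],[0,0.7,0,0],[0,0.6,0,0],[0,0.4,0,0],[0,0,0,0]]
  ]
}}

```text
time: 12.98
ee_pos: [0.5652, -0.2051, 0.1462]
tcp_rot: [-1.57, -0.003, 0.011]
force: [-0.7, -0.1, 0.5]
gripper_width: 0.0003
```

```bash
python3 - <<'E'
from h import *
st()
img,c,s=grab("scene","o_scene")
cv2.imwrite("pics/o_scene2.png",cv2.resize(img[130:280,150:350],(800,600),interpolation=cv2.INTER_CUBIC))
E
```

```text
t 12.98 p [ 0.5652 -0.2051  0.1462] psi 0.51 F [-0.7 -0.1  0.5] w 0.3 q [ 0.02  0.59  0.35  1.76 -0.25  0.85  0.5 ]
```

View pics/o_scene2.png

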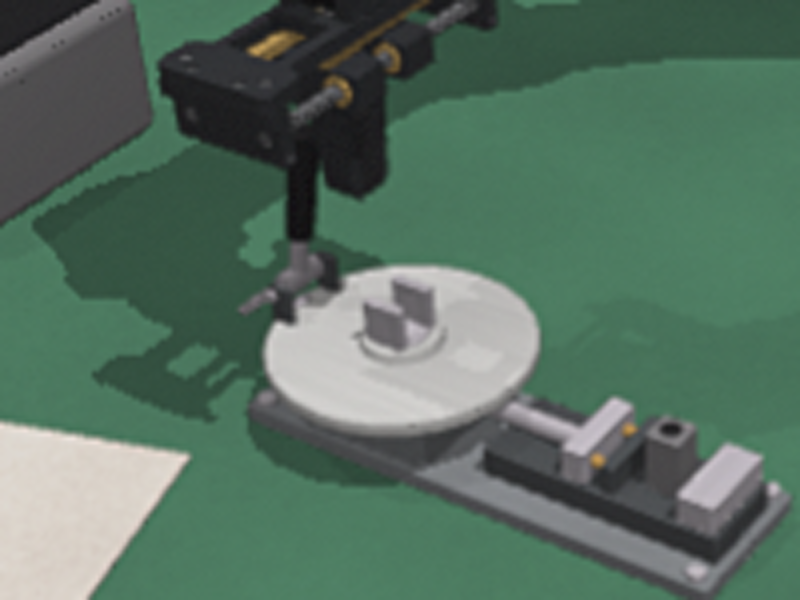

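>>> {"fn": "play_rows", "kwargs": {
  "commands": [
    [[0.05,0,-0.2,0],[0,0,-0.2,0],[0,0,-0.2,0],[0,0,-0.15,0],[0,0,-0.1,0],[0,0,0,0]]
  ]
}}

```text
time: 13.53
ee_pos: [0.5692, -0.231, 0.1498]
tcp_rot: [-1.572, -0.008, 0.007]
force: [0.2, 0.7, 0.4]
gripper_width: 0.0
```

>>> {"fn": "play_rows", "kwargs": {
  "commands": [
    [[0,0,-0.08,0],[0,0,-0.08,0],[0,0,0,0]]
  ]
}}

```text
time: 13.78
ee_pos: [0.5693, -0.2348, 0.1494]
tcp_rot: [-1.571, -0.009, 0.008]
force: [0.2, 0.1, -0.1]
gripper_width: 0.0004
```

>>> {"fn": "play_rows", "kwargs": {
  "commands": [
    [[0,0,-0.06,0],[0,0,-0.06,0],[0,0,0,0]]
  ]
}}

```text
time: 14.03
ee_pos: [0.5694, -0.2363, 0.1493]
tcp_rot: [-1.568, -0.009, 0.01]
force: [-1.6, 3.7, 1.9]
gripper_width: 0.0005
```

```bash
python3 - <<'E'
from h import *
st()
img,c,s=grab("wrist","p_wrist")
img,c,s=grab("scene","p_scene")
cv2.imwrite("pics/p_scene2.png",cv2.resize(img[130:280,150:350],(800,600),interpolation=cv2.INTER_CUBIC))
E
```

```text
t 14.03 p [ 0.5694 -0.2363  0.1493] psi 0.69 F [-1.6  3.7  1.9] w 0.5 q [ 0.07  0.61  0.35  1.72 -0.26  0.87  0.55]
```

View pics/p_scene2.png

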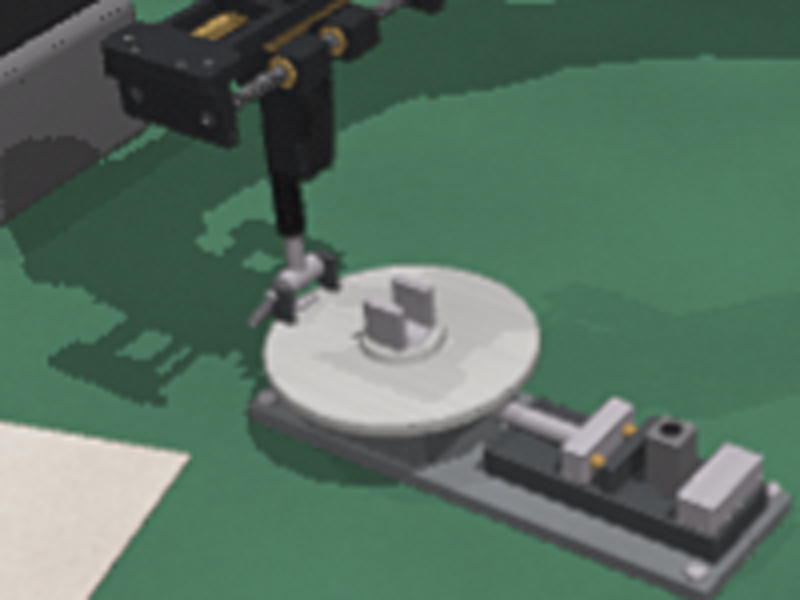

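View pics/p_wrist.png

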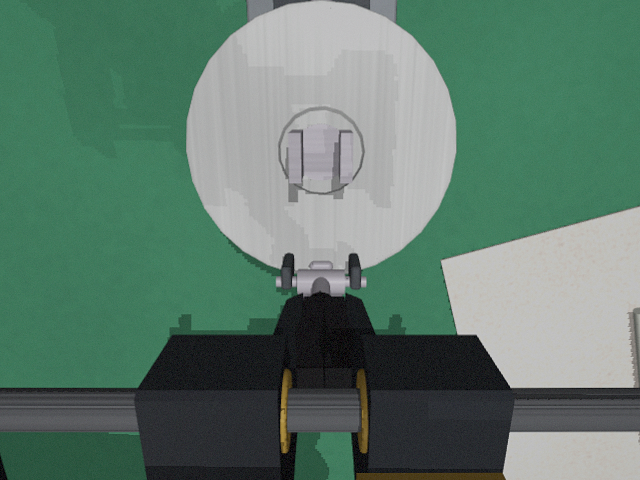

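At the end stop (3.7 N, finger edge where a vertical handle must be). I'll press slightly more, retreat inward and verify.

>>> {"fn": "play_rows", "kwargs": {
  "commands": [
    [[0,0,-0.05,0],[0,0,0,0],[0,0,0,0]]
  ]
}}

```text
time: 14.38
ee_pos: [0.5695, -0.2365, 0.1492]
tcp_rot: [-1.567, -0.009, 0.011]
force: [-1.1, 8.6, 4.9]
gripper_width: 0.0004
```

>>> {"fn": "play_rows", "kwargs": {
  "commands": [
    [[0,0,0.4,0],[0,0,0.5,0],[0,-0.6,0,0],[0,-1,0,0],[0,-0.8,0,0],[0,-0.3,0,0],[0,0,0,0]]
  ]
}}

```text
time: 14.97
ee_pos: [0.5705, -0.2133, 0.2326]
tcp_rot: [-1.573, -0.012, 0.005]
force: [0.6, -0.9, 0.2]
gripper_width: 0.0004
```

```bash
python3 - <<'E'
from h import *
s=st()
img,c,_=grab("scene","q_scene")
cv2.imwrite("pics/q_scene2.png",cv2.resize(img[130:280,150:350],(800,600),interpolation=cv2.INTER_CUBIC))
for th in (1.40,1.571):
    Y=[.568,-.2528+.099*np.cos(th),.075+.099*np.sin(th)]; u=proj(c,Y); print((u[0]-150)*4,(u[1]-130)*4)
E
```

```text
t 14.97 p [ 0.5705 -0.2133  0.2326] psi 0.62 F [ 0.6 -0.9  0.2] w 0.4 q [ 0.    0.49  0.39  1.68 -0.21  1.01  0.47]
299.6313978075543 130.8561271111953
274.4428670827739 119.91291012135491
```

View pics/q_scene2.png

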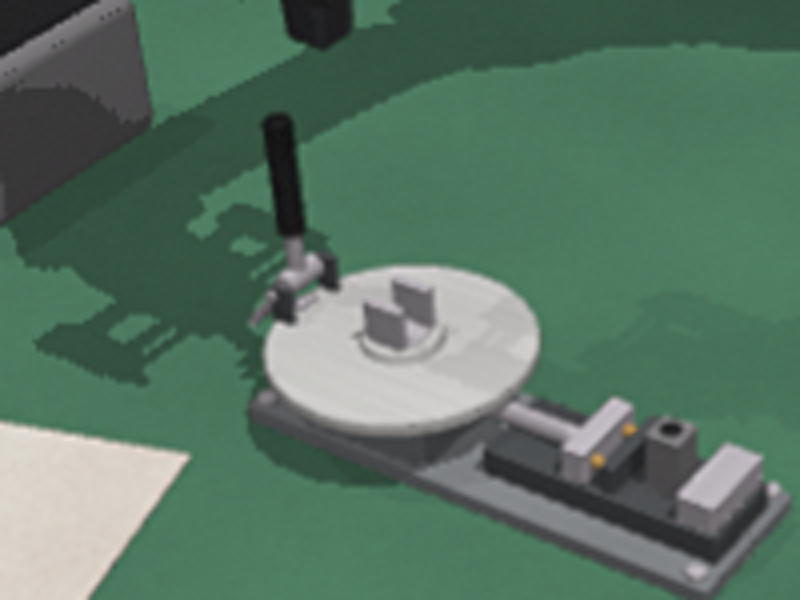

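Tip now at (278,121), against (274,120) predicted for fully upright: latched. Now cage the handle with the fingers at 24 mm, open along the tangent.

>>> {"fn": "play_rows", "kwargs": {
  "commands": [
    [[-0.1,0,-0.4,0],[0,0,-0.6,0],[0,0,-0.32,0],[0,0,0,0],[0,0,0,0]]
  ],
  "gripper": 26
}}

```text
time: 15.43
ee_pos: [0.5657, -0.2529, 0.2292]
tcp_rot: [-1.57, -0.006, 0.008]
force: [-0.1, 1.0, -0.1]
gripper_width: 0.0262
```

```bash
python3 - <<'E'
from h import *
s=st()
img,c,_=grab("wrist","r_wrist")
img,c,_=grab("scene","r_scene")
cv2.imwrite("pics/r_scene2.png",cv2.resize(img[100:250,150:350],(800,600),interpolation=cv2.INTER_CUBIC))
E
```

```text
t 15.43 p [ 0.5657 -0.2529  0.2292] psi 0.52 F [-0.1  1.  -0.1] w 26.2 q [ 0.07  0.52  0.39  1.65 -0.22  1.02  0.54]
```

View pics/r_wrist.png

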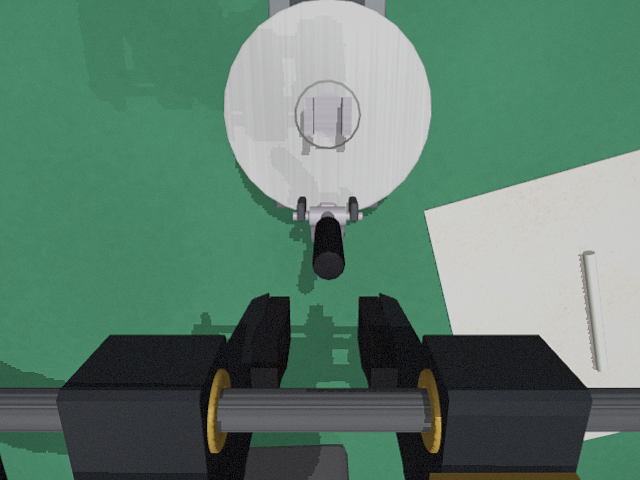

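View pics/r_scene2.png

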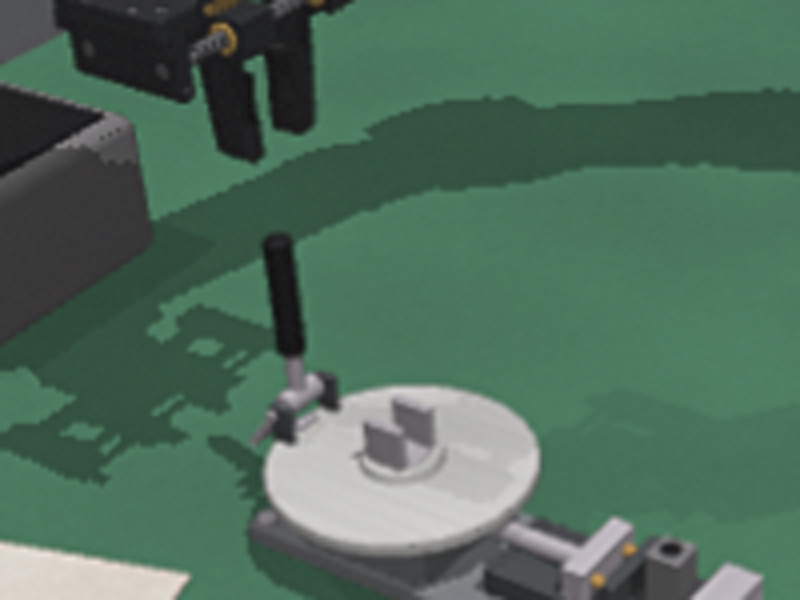

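```bash
python3 - <<'E'
from h import *
c,s=pickle.load(open("pics/r_wrist.pkl","rb"))
print(onz(c,(328.5,265),.174))
E
```

```text
[ 0.56754728 -0.25311777  0.174     ]
```

The tip is at (0.5675, -0.2531), exactly over the hinge, so the handle is fully upright. Lowering over it.

>>> {"fn": "play_rows", "kwargs": {
  "commands": [
    [[0.06,0.3,0,0],[0,0.6,0,0],[0,0.7,0,0],[0,0.7,0,0],[0,0.6,0,0],[0,0.5,0,0],[0,0.2,0,0],[0,0,0,0]]
  ]
}}

```text
time: 16.2
ee_pos: [0.5674, -0.2509, 0.1204]
tcp_rot: [-1.569, -0.007, 0.012]
force: [0.9, 1.4, -0.2]
gripper_width: 0.0257
```

```bash
python3 - <<'E'
from h import *
s=st()
img,c,_=grab("scene","s_scene")
cv2.imwrite("pics/s_scene2.png",cv2.resize(img[100:250,150:350],(800,600),interpolation=cv2.INTER_CUBIC))
E
```

```text
t 16.2 p [ 0.5674 -0.2509  0.1204] psi 0.68 F [ 0.9  1.4 -0.2] w 25.7 q [ 0.1   0.65  0.34  1.72 -0.28  0.82  0.58]
```

View pics/s_scene2.png

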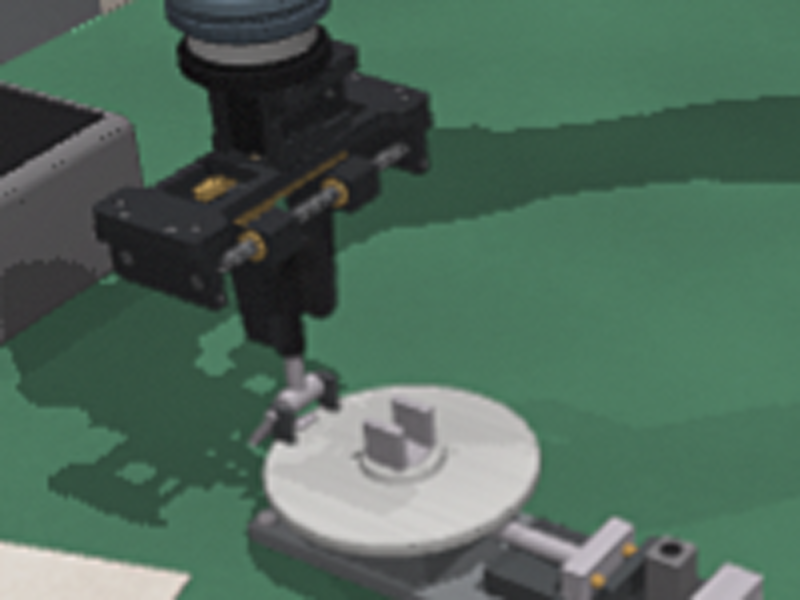

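The handle is between the fingers. Cranking clockwise.

>>> {"fn": "play_rows", "kwargs": {
  "commands": [
    [[-0.15,0,0,0],[-0.2,0,-0.03,5],[-0.2,0,0,5],[-0.2,0,0.01,5],[-0.2,0,0.01,5],[-0.2,0,0.01,5]]
  ]
}}

```text
time: 16.75
ee_pos: [0.5372, -0.247, 0.1241]
tcp_rot: [-1.544, 0.331, -0.341]
force: [6.2, 0.1, -1.3]
gripper_width: 0.026
```

```bash
cat >> h.py <<'E'
C=np.array([.5675,-.183])
def crank():
    s=st(); d=np.array(s["ee_pos"][:2])-C; r=np.linalg.norm(d)
    al=np.degrees(np.arctan2(-d[0],-d[1]))%360
    R=Ro.from_rotvec(s["tcp_rot"]).as_matrix(); f=R.T@s["force"]
    print("r",r.round(4),"alpha",round(al,1),"wheel~rad",round(np.radians(al)-(s["gripper_width"]-.017)/2/.07,3),"tool force",f.round(1),"psi+alpha",round(psi(s)+al,1))
E
python3 -c "
from h import *
crank()"
```

```text
t 16.75 p [ 0.5372 -0.247   0.1241] psi -24.56 F [ 6.2  0.1 -1.3] w 26.0 q [ 0.02  0.62  0.45  1.81 -0.37  0.79  0.24]
r 0.0708 alpha 25.3 wheel~rad 0.378 tool force [5.6 1.3 2.6] psi+alpha 0.8
```

>>> {"fn": "play_rows", "kwargs": {
  "commands": [
    [[-0.2,0.05,0.02,5],[-0.2,0.05,0.01,5],[-0.2,0,0.01,5],[-0.2,0,0.01,5],[-0.2,0,0.01,5],[-0.2,0,0.01,5],[-0.2,0,0.01,5],[-0.2,0,0.01,5]]
  ]
}}

```text
time: 17.42
ee_pos: [0.5042, -0.2155, 0.1218]
tcp_rot: [-1.385, 0.87, -0.884]
force: [4.3, -1.9, 1.2]
gripper_width: 0.0261
```

```bash
python3 - <<'E'
from h import *
crank()
img,c,_=grab("scene","t_scene")
cv2.imwrite("pics/t_scene2.png",cv2.resize(img[100:250,150:350],(800,600),interpolation=cv2.INTER_CUBIC))
E
```

```text
t 17.42 p [ 0.5042 -0.2155  0.1218] psi -64.63 F [ 4.3 -1.9  1.2] w 26.1 q [-0.16  0.61  0.64  1.93 -0.52  0.76 -0.35]
r 0.0711 alpha 62.8 wheel~rad 1.031 tool force [ 3.5 -1.1  3.1] psi+alpha -1.8
```

View pics/t_scene2.png

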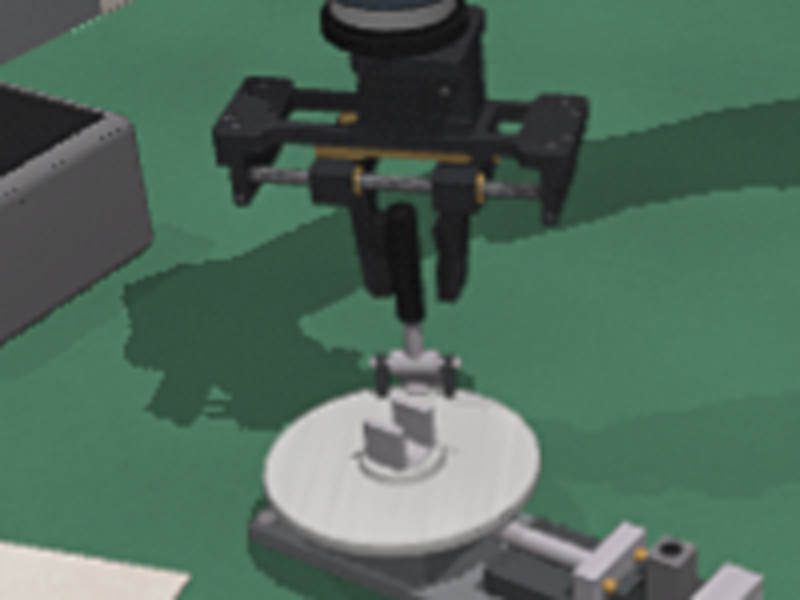

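>>> {"fn": "play_rows", "kwargs": {
  "commands": [
    [[-0.21,0.02,0.02,5],[-0.21,0.02,0.02,5],[-0.21,0,0.02,5],[-0.21,0,0.01,5],[-0.21,0,0.01,5],[-0.21,0,0.01,5],[-0.21,0,0.01,5],[-0.21,0,0.01,5]]
  ]
}}

```text
time: 18.13
ee_pos: [0.4983, -0.1666, 0.1198]
tcp_rot: [-1.077, 1.39, -1.398]
force: [-0.1, -5.2, 3.5]
gripper_width: 0.026
```

```bash
python3 - <<'E'
from h import *
crank()
E
```

```text
t 18.13 p [ 0.4983 -0.1666  0.1198] psi -104.6 F [-0.1 -5.2  3.5] w 26.0 q [-0.38  0.65  0.83  1.99 -0.67  0.79 -0.98]
r 0.0711 alpha 103.3 wheel~rad 1.739 tool force [ 5.  -3.4  1.3] psi+alpha -1.3
```

>>> {"fn": "play_rows", "kwargs": {
  "commands": [
    [[-0.21,0,0.02,5],[-0.21,0,0.02,5],[-0.21,0,0.02,5],[-0.21,0,0.01,5],[-0.21,0,0.01,5],[-0.21,0,0.01,5]]
  ]
}}

```text
time: 18.63
ee_pos: [0.5165, -0.1338, 0.1193]
tcp_rot: [-0.734, 1.754, -1.757]
force: [-2.2, -3.5, 3.6]
gripper_width: 0.026
```

```bash
python3 - <<'E'
from h import *
crank()
img,c,_=grab("scene","u_scene")
cv2.imwrite("pics/u_scene2.png",cv2.resize(img[100:280,170:410],(800,600),interpolation=cv2.INTER_CUBIC))
E
```

```text
t 18.63 p [ 0.5165 -0.1338  0.1193] psi -134.59 F [-2.2 -3.5  3.6] w 26.0 q [-0.52  0.73  0.95  1.98 -0.79  0.87 -1.47]
r 0.0709 alpha 134.0 wheel~rad 2.274 tool force [ 4.  -3.6  0.9] psi+alpha -0.6
```

View pics/u_scene2.png

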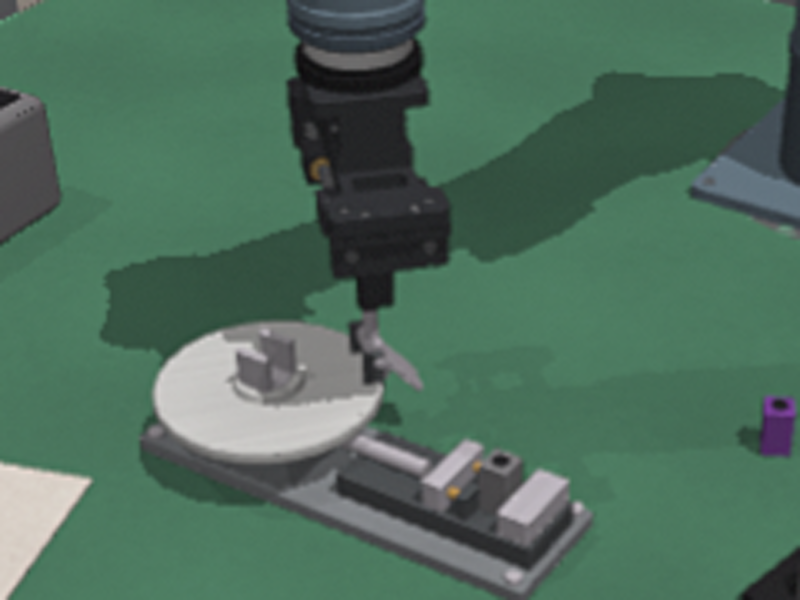

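>>> {"fn": "play_rows", "kwargs": {
  "commands": [
    [[-0.165,0,0.01,4],[-0.165,0,0.01,4],[-0.165,0,0.01,4],[-0.165,0,0.01,4],[-0.165,0,0.01,4],[-0.165,0,0.01,4],[0,0,0,0]]
  ]
}}

```text
time: 19.27
ee_pos: [0.5416, -0.1169, 0.1185]
tcp_rot: [-0.386, 2.015, -2.015]
force: [-1.7, 0.2, 1.3]
gripper_width: 0.026
```

```bash
python3 - <<'E'
from h import *
crank()
img,c,_=grab("scene","v_scene")
cv2.imwrite("pics/v_scene2.png",cv2.resize(img[190:280,240:360],(800,600),interpolation=cv2.INTER_CUBIC))
E
```

```text
t 19.27 p [ 0.5416 -0.1169  0.1185] psi -158.36 F [-1.7  0.2  1.3] w 26.0 q [-0.58  0.82  1.04  1.92 -0.88  0.95 -1.87]
r 0.071 alpha 158.6 wheel~rad 2.704 tool force [ 1.5 -1.2 -0.8] psi+alpha 0.2
```

View pics/v_scene2.png

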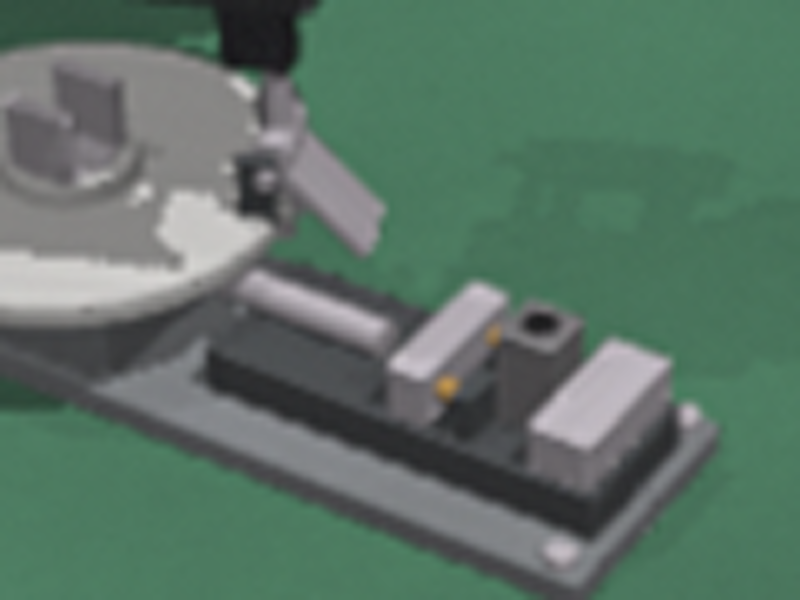

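>>> {"fn": "play_rows", "kwargs": {
  "commands": [
    [[-0.165,0,0.01,4],[-0.165,0,0.01,4],[-0.165,0,0.01,4],[-0.165,0,0.01,4],[-0.165,0,0.01,4],[0,0,0,0]]
  ]
}}

```text
time: 19.82
ee_pos: [0.5652, -0.1122, 0.1181]
tcp_rot: [-0.034, 2.209, -2.207]
force: [-2.6, -0.6, 3.0]
gripper_width: 0.0264
```

```bash
python3 - <<'E'
from h import *
crank()
E
```

```text
t 19.82 p [ 0.5652 -0.1122  0.1181] psi -178.35 F [-2.6 -0.6  3. ] w 26.4 q [-0.6   0.89  1.1   1.87 -0.95  1.03 -2.2 ]
r 0.0709 alpha 178.2 wheel~rad 3.042 tool force [ 2.6 -3.   0.5] psi+alpha -0.2
```

>>> {"fn": "play_rows", "kwargs": {
  "commands": [
    [[-0.165,0,0.01,4],[-0.165,0,0.01,4],[-0.165,0,0.01,4],[0,0,0,0]]
  ]
}}

```text
time: 20.15
ee_pos: [0.5797, -0.1133, 0.1179]
tcp_rot: [-0.189, -2.127, 2.124]
force: [-5.0, 1.6, 2.9]
gripper_width: 0.0261
```

```bash
python3 - <<'E'
from h import *
crank()
img,c,_=grab("scene","w_scene")
cv2.imwrite("pics/w_scene2.png",cv2.resize(img[190:280,240:360],(800,600),interpolation=cv2.INTER_CUBIC))
E
```

```text
t 20.15 p [ 0.5797 -0.1133  0.1179] psi 169.65 F [-5.   1.6  2.9] w 26.1 q [-0.6   0.94  1.13  1.83 -0.99  1.07 -2.4 ]
r 0.0707 alpha 189.9 wheel~rad 3.25 tool force [ 5.2 -2.9 -0.7] psi+alpha 359.6
```

View pics/w_scene2.png

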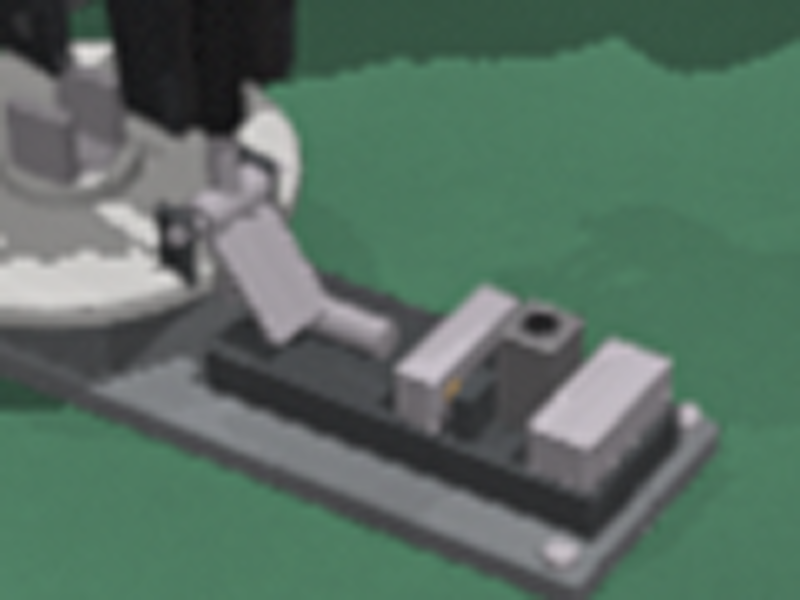

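The springs look about half pushed back, and the wheel estimate of 3.25 rad gives about 4.8 mm. I'll back off the finger and lift straight up.

>>> {"fn": "play_rows", "kwargs": {
  "commands": [
    [[0.15,0,0,0],[0,0,0,0],[0,-0.3,0,0],[0,-0.7,0,0],[0,-1,0,0],[0,-1,0,0],[0,-0.7,0,0],[0,0,0,0]]
  ]
}}

```text
time: 20.87
ee_pos: [0.5789, -0.1143, 0.2345]
tcp_rot: [-0.202, -2.13, 2.131]
force: [0.3, -0.7, 0.5]
gripper_width: 0.0258
```

```bash
python3 - <<'E'
from h import *
crank()
img,c,_=grab("wrist","x_wrist")
img,c,_=grab("scene","x_scene")
cv2.imwrite("pics/x_scene2.png",cv2.resize(img[130:280,200:400],(800,600),interpolation=cv2.INTER_CUBIC))
E
```

```text
t 20.87 p [ 0.5789 -0.1143  0.2345] psi 169.67 F [ 0.3 -0.7  0.5] w 25.8 q [-0.66  0.76  1.22  1.76 -0.78  1.19 -2.53]
r 0.0697 alpha 189.4 wheel~rad 3.243 tool force [-0.4 -0.5  0.7] psi+alpha 359.1
```

View pics/x_scene2.png

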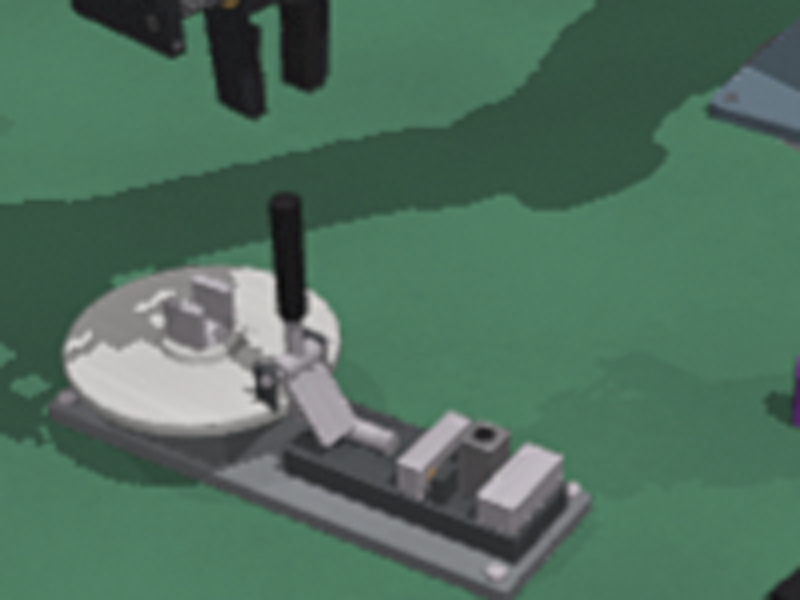

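View pics/x_wrist.png

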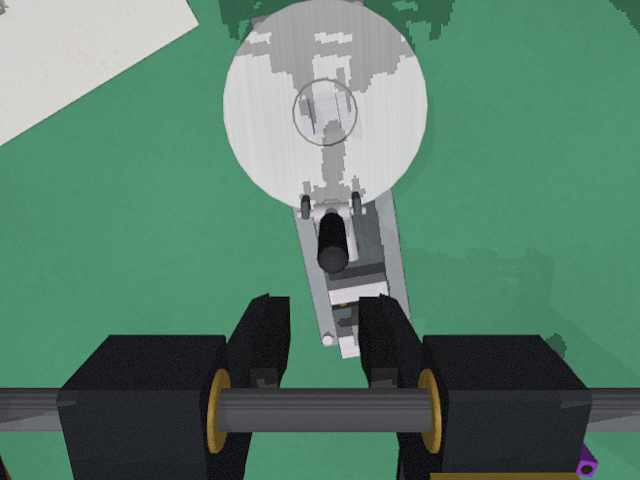

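>>> {"fn": "play_rows", "kwargs": {
  "commands": [
    [[0,0,0.5,0],[0,0,0.9,0],[0,0,1,0],[0,0,1,0],[0,0,1,0],[0,0,1,0],[0,0,0.8,0],[0,0,0,0]]
  ]
}}

```text
time: 21.63
ee_pos: [0.5399, -0.301, 0.2287]
tcp_rot: [-0.198, -2.119, 2.125]
force: [-0.5, -0.4, 0.6]
gripper_width: 0.026
```

```bash
python3 - <<'E'
from h import *
c,s=pickle.load(open("pics/x_wrist.pkl","rb"))
p=onz(c,(333,260),.174); h=onz(c,(331,211),.075); d=p[:2]-C
print("tip",p,np.linalg.norm(d),"wheel rad",np.arctan2(-d[0],-d[1])%6.283,"hinge",h)
st()
img,c,_=grab("top","y_top")
cv2.imwrite("pics/y_top2.png",cv2.resize(img[210:290,315:435],(800,533),interpolation=cv2.INTER_CUBIC))
img,c,_=grab("scene","y_scene")
cv2.imwrite("pics/y_sc2.png",cv2.resize(img[215:285,260:360],(800,560),interpolation=cv2.INTER_CUBIC))
E
```

```text
tip [ 0.5744622  -0.11428542  0.174     ] 0.06906639020508289 wheel rad 3.242383317005836 hinge [ 0.57465913 -0.11496181  0.075     ]
t 21.63 p [ 0.5399 -0.301   0.2287] psi 169.24 F [-0.5 -0.4  0.6] w 26.0 q [-0.28  0.79  1.16  1.68 -0.77  1.2  -2.26]
```

View pics/y_top2.png

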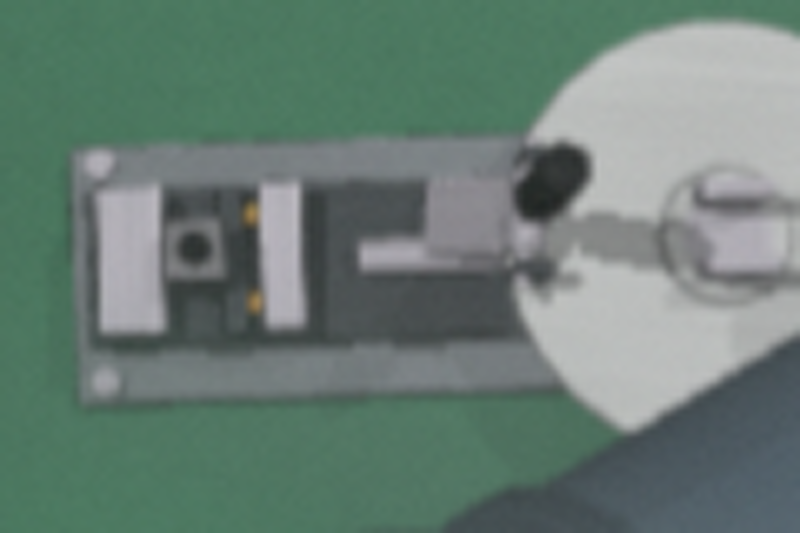

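View pics/y_sc2.png

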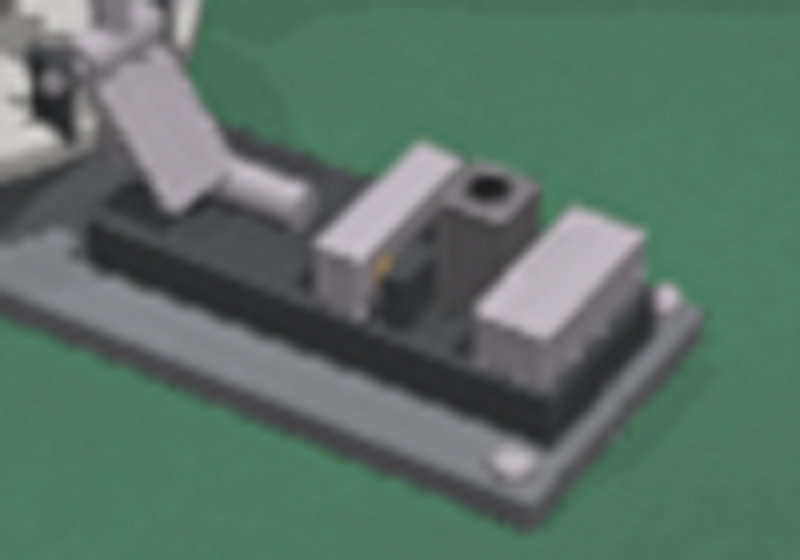

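```bash
python3 - <<'E'
from h import *
c,_=pickle.load(open("pics/y_top.pkl","rb"))
f=lambda x,y:(315+(x+.5)*.15-.5,210+(y+.5)*.15-.5)
for yy,j,k,k2 in((200,162.5,261,300),(255,164.5,262.5,303),(320,166,265,306)):
    a=onz(c,f(j,yy),.048);b=onz(c,f(k,yy),.050);e=onz(c,f(k2,yy),.05)
    print("dist",(a[1]-b[1])*1000,"carriage thick",(b[1]-e[1])*1000,"s",38-(a[1]-b[1])*1000)
E
```

```text
dist 33.281783432312444 carriage thick 13.216039069208762 s 4.718216567687556
dist 33.0469488209952 carriage thick 13.697523929847813 s 4.953051179004802
dist 33.31027858722093 carriage thick 13.835890458284927 s 4.689721412779072
```

Three measurements agree: the handle position gives about 4.7 mm of spring travel, the top view gives 4.7–5.0 mm, and tip over hinge to within 1 mm means the handle is vertical. Handing in.

```bash
python3 - <<'E'
from h import *
manip.job_done(); st()
E
```

```text
the job is handed in; nothing more can be done
the job is handed in; nothing more can be done
```

The square block is clamped upright on the vise bed, the crank handle is upright, and the job was handed in at about 21.7 s. No verdict came back.

- **Block:** I took the square block from its tray pocket, stood it between the jaws and let go. The wrist view then showed it upright and clear of both jaws.
- **Handle:** Pressing the thumb tab snapped the handle over the bolt, but my first check put it at only about 1.40 rad. I pushed it from inside to its end stop before turning the wheel. A recheck put its tip directly over the hinge.
- **Cranking:** I turned the wheel clockwise with the fingers loosely around the handle, then backed off and lifted clear.

Last checks:
- **Spring travel:** The handle position gives a wheel angle of about 3.24 rad, or 4.7 mm of spring travel. The carriage position in the top view gives 4.7 to 5.0 mm. Both mean about 28 to 30 N on the block.
- **Handle upright:** Its tip was within 1 mm of being over the hinge, so it is vertical.
- **Clear of the robot:** The gripper was above and away from everything, with no force on it.
- **Bystanders:** I never went near the carton or the tape roll and saw no sign of the bushes moving, but I did not measure any of them at the end.

No final check failed or disagreed.

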